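Load the arbor tin, close it and lift the outer lid off the inner

TASK

Drop the two stepped brass pins one by one, foot first and fully home, into the two empty bores of the wooden block inside the round tin. Then carry the nested pair of lids over by the inner lid's tall black knob, keeping the two together, and lower them (do not drop them) until the inner lid is seated in the tin; so that its fit can be inspected, next take the outer lid alone by its raised collar and lift it straight up until all of it is clear above the black knob, leaving the inner lid seated. The program finishes while still holding the outer lid there, level above the tin; do not shift the other things on the bench.

Things in the scene. Friction and masses are not known exactly. Their poses are not given: they have to be found in the camera images.
- tin: fixed round aluminium tin, 122 mm across, wall 4, rim 78 mm above the bench. Inside, a wooden block 78 x 78 mm, top 50 mm above the bench, with 3 vertical bores 24 mm from the axis, 120 degrees apart; the one at the tin's own +x is filled (fixed brass head, 28 mm across, 14 high), two are empty. Origin: centre of its underside, z up; any yaw
- bore_a (a point): mouth centre of one empty bore, at the block's top (50 mm above the bench): 20 mm diameter, 40 mm deep, chamfered, 24 mm from the tin's axis. Either pin may go in either empty bore
- bore_b (a point): centre of the mouth of the other empty bore, same sizes; 41.6 mm from bore_a
- pin_a: loose stepped brass pin standing on its foot, 0.1 kg: shank 18 mm diameter (chamfered foot), 28 mm long, under a round head 28 mm diameter, 14 mm high; 42 mm tall in all. Origin: centre of the foot's underside, z up. Fully home its head rests on the block, the origin 22 mm above the bench
- pin_b: second loose pin, the same as pin_a, standing upright
- inner_lid: 0.3 kg, loose, flat on the bench, inside the outer lid. Heights over its origin (plug underside centre, z up): steel plug 110 mm diameter 0-8 mm, flange 127 mm diameter 8-13 (carries the outer lid), stem 16 mm diameter to 42, black knob 26 mm diameter 42-65, above the outer lid's collar. Seated: plug in the tin's mouth (2 mm free all round), flange on the rim, origin 70 mm above the bench
- outer_lid: 0.22 kg, aluminium, lying loose on the inner lid's flange. Origin: centre of its skirt's lower edge, z up; heights over it: skirt (140 mm outside, 134 inside) and ring plate up to 14 mm, collar round the 40 mm hole, 52 mm outside diameter, 14-36 mm. Nested, its origin is 3 mm above the inner lid's. About 3 mm sideways play; lifted by the collar it leaves the inner lid behind
- thick_bush: loose plain brass cylinder without a step, 38 mm diameter, 50 mm tall, standing among the pins; a bystander that fits no bore. Origin: centre of its underside
- sanding_drum: loose reddish sanding drum (ring), 60 mm diameter, 35 mm tall; bystander. Origin: centre of its underside
- flap_wheel: loose flat flap wheel, 90 mm diameter, 26 mm tall; bystander. Origin: centre of its underside
- tape_roll: loose roll of paper tape (ring), 60 mm diameter, 25 mm tall; bystander. Origin: centre of its underside
- wax_jar: loose white jar, 60 mm diameter, 70 mm tall; bystander. Origin: centre of its underside
- wrench: loose open-ended wrench about 170 mm long, lying flat; bystander
- cleaner: loose white bottle, 66 mm diameter, 190 mm tall; bystander. Origin: centre of its underside
There are look-alikes about, which are no part of the job. Leave any green or orange look-alike of the inner_lid alone.

How it is judged:
On the way, in this order (a step that is already met when the one before it is completed fails the run):
1. one pin is fully home in an empty bore (((horizontal distance between pin_a and bore_a below 0.004 m and z of pin_a in the frame of tin below 0.0255 m and angle between pin_a's own z axis and vertical below 0.12 rad) or (horizontal distance between pin_a and bore_b below 0.004 m and z of pin_a in the frame of tin below 0.0255 m and angle between pin_a's own z axis and vertical below 0.12 rad) or (horizontal distance between pin_b and bore_a below 0.004 m and z of pin_b in the frame of tin below 0.0255 m and angle between pin_b's own z axis and vertical below 0.12 rad) or (horizontal distance between pin_b and bore_b below 0.004 m and z of pin_b in the frame of tin below 0.0255 m and angle between pin_b's own z axis and vertical below 0.12 rad))), for 0.2 s.
2. both pins are fully home, one in each bore ((((horizontal distance between pin_a and bore_a below 0.004 m and z of pin_a in the frame of tin below 0.0255 m and angle between pin_a's own z axis and vertical below 0.12 rad) and (horizontal distance between pin_b and bore_b below 0.004 m and z of pin_b in the frame of tin below 0.0255 m and angle between pin_b's own z axis and vertical below 0.12 rad)) or ((horizontal distance between pin_a and bore_b below 0.004 m and z of pin_a in the frame of tin below 0.0255 m and angle between pin_a's own z axis and vertical below 0.12 rad) and (horizontal distance between pin_b and bore_a below 0.004 m and z of pin_b in the frame of tin below 0.0255 m and angle between pin_b's own z axis and vertical below 0.12 rad)))), for 0.2 s.
3. the nested lids are seated on the tin: inner lid home, outer lid still resting on it (horizontal distance between inner_lid and tin below 0.006 m and z of inner_lid in the frame of tin between 0.066 and 0.073 m and angle between inner_lid's own z axis and vertical below 0.06 rad and z of outer_lid in the frame of inner_lid below 0.007 m and (((horizontal distance between pin_a and bore_a below 0.004 m and z of pin_a in the frame of tin below 0.0255 m and angle between pin_a's own z axis and vertical below 0.12 rad) and (horizontal distance between pin_b and bore_b below 0.004 m and z of pin_b in the frame of tin below 0.0255 m and angle between pin_b's own z axis and vertical below 0.12 rad)) or ((horizontal distance between pin_a and bore_b below 0.004 m and z of pin_a in the frame of tin below 0.0255 m and angle between pin_a's own z axis and vertical below 0.12 rad) and (horizontal distance between pin_b and bore_a below 0.004 m and z of pin_b in the frame of tin below 0.0255 m and angle between pin_b's own z axis and vertical below 0.12 rad)))), for 0.2 s.
4. the outer lid is lifted alone, the inner lid still seated (horizontal distance between inner_lid and tin below 0.006 m and z of inner_lid in the frame of tin between 0.066 and 0.073 m and angle between inner_lid's own z axis and vertical below 0.06 rad and z of outer_lid in the frame of inner_lid above 0.02 m), for 0.1 s.
At the end, for the whole second after the job is handed in: Pins home in the two bores (3.5 mm, upright); inner lid seated (6 mm off axis, 3 mm of fully down, tilt under 0.06 rad); outer lid held still by the fingers alone, its lower edge at least 137 mm above the bench, within 50 mm of the tin's axis, tilt under 0.2 rad (horizontal distance between inner_lid and tin below 0.006 m and z of inner_lid in the frame of tin between 0.066 and 0.073 m and angle between inner_lid's own z axis and vertical below 0.06 rad and (((horizontal distance between pin_a and bore_a below 0.004 m and z of pin_a in the frame of tin below 0.0255 m and angle between pin_a's own z axis and vertical below 0.12 rad) and (horizontal distance between pin_b and bore_b below 0.004 m and z of pin_b in the frame of tin below 0.0255 m and angle between pin_b's own z axis and vertical below 0.12 rad)) or ((horizontal distance between pin_a and bore_b below 0.004 m and z of pin_a in the frame of tin below 0.0255 m and angle between pin_a's own z axis and vertical below 0.12 rad) and (horizontal distance between pin_b and bore_a below 0.004 m and z of pin_b in the frame of tin below 0.0255 m and angle between pin_b's own z axis and vertical below 0.12 rad))) and z of outer_lid in the frame of tin above 0.137 m and horizontal distance between outer_lid and tin below 0.05 m and angle between outer_lid's own z axis and vertical below 0.2 rad and contact force between the fingers and outer_lid above 1 N and contact force between outer_lid and inner_lid below 0.1 N and contact force between outer_lid and tin below 0.1 N and linear speed of outer_lid below 0.03 m/s); the arm keeps its last pose, push and grip.
It fails at once if the outer lid parts from the inner lid anywhere but with the inner lid seated in the tin (z of outer_lid in the frame of inner_lid above 0.014 m and (horizontal distance between inner_lid and tin above 0.008 m or z of inner_lid in the frame of tin above 0.075 m)).
It fails at once if the lids are let go more than 10 mm above their seat on the tin (horizontal distance between inner_lid and tin below 0.06 m and z of inner_lid in the frame of tin above 0.08 m and contact force between the fingers and inner_lid below 0.2 N).
It fails at once if the inner lid is tipped by more than 0.5 rad (angle between inner_lid's own z axis and vertical above 0.5 rad).
It fails at once if a bystander is shifted by more than 25 mm (distance of any of thick_bush, sanding_drum, flap_wheel, tape_roll, wax_jar, wrench, cleaner from where it was at the start of the episode above 0.025 m).
It also fails if it takes over 70 s, if anything falls off the work surface, if the arm or the gripper's body presses on something with over 40 N, if the wrist force passes 120 N, or if a joint passes its speed limit or range.

ROBOT

A 7-joint arm with a two-finger parallel gripper is mounted at the origin on the work surface. World frame = base frame: x ahead of the robot, y to its left, z up, the work surface at z = 0. Lengths are in m, angles in rad, forces in N, time in s.
With the tool pointing down it reaches from about 0.4 to 0.85 m from the base axis. Payload 10.4 kg.
Tool frame: the origin (TCP) lies at the very end of the fingers, on their centre line; the grasp point (between the pads) lies 19 mm behind it; z points along the fingers, y is the line along which they close (so a half turn about z gives the same grasp; the last joint's range is limited). The gripper opens to 85 mm and grips with 20 to 120 N. Pads are 22 mm wide; open, the fingers measure 114 mm over their backs; the gripper's body (76 mm by 85 mm) begins 54 mm behind the grasp point. The pads swing forward as they close: fully open they stand 13 mm farther back than shut.
Start: joints at [1.086, 0.332, -0.065, 1.46, 0.022, 1.35, -0.088], TCP at [0.279, -0.56, 0.206] pointing down, gripper open.
Joint ranges: [-2.6, 2.6], [-0.5, 2.12], [-1.47, 1.34], [0.16, 2.42], [-1.27, 4.41], [0.06, 2.06], [-2.6, 2.6]. Speed limits (rad/s): [2.22, 2.22, 2.79, 2.79, 3.14, 3.14, 3.14].

INTERFACE

Orientations are given as a unit quaternion [x, y, z, w].
In Python, from workcell import manip, vision, order gives the robot as it stands. The module is installed in compiled form; this text tells all that it offers.
- The arm moves only by the tool move_arm, never from a script. Its argument "motion" is a list of rows, each a list of 3 entries, a list of its own where there are three numbers: the shift along the tool's x, y, z scaled (see below), then the turn, a rotation vector about the tool's x, y, z scaled (see below), then the opening, from -1 (shut) to 1 (fully open). In form: [[[dx, dy, dz], [wx, wy, wz], hand], ...]. A call has 1 to 12 rows; each row shifts and turns the commanded pose from where the row before left it, along the tool's axes as they then stand; what a row does not reach is not made up. The controller multiplies each number of a shift by 0.75 m and each number of a turn by pi/4 rad. A row lasts 1/10 s, in which the tool goes at most 50 mm and 8.59 degrees, less where a joint would pass 70% of its speed; a pose out of reach is approached as far as the arm can. A call with a number of a shift or a turn outside -1 to 1 is refused whole. A call with a gripper value outside its range is refused whole. The fingers move at their own pace and stop on an object; "newtons" is the grip in N (left out, the last holds). Time passes only in rows, so rows that do not move let the fingers close. It gives the time, the measured TCP pose, the force, the opening and the grip force at its end, in the units of the state.
- manip.get_obs(): the state, without advancing time (a new reading comes with each control period).
- vision.camera(name): name is "side" or "top" or "wrist"; returns a dict with "pixels" (384x512x3 uint8, red, green, blue), "fx", "fy", "cx", "cy" (pixels), "k1" (the pictures are not rectified: a ray, as slopes to the right and down, at radius r is drawn at 1 + k1 r^2 times it, then the intrinsics apply), "R" (3x3) and "t" (3): a world point X has camera coordinates R X + t. Camera axes: x right, y down, z forward; pixel columns grow to the right and rows downward; lengths in m; the calibration is good to about 2 mm. A picture is of the moment at which its call begins. There is no depth.
- order.hand_in(): hands the job in; it is judged then, once.
The state is a dict: "clock": time; "joint_pos": joint angles; "joint_velocities": joint speeds; "tau": joint torques, N m; "position": TCP position; "ee_rot": TCP orientation; "ft_force": force on the tool from outside, world axes, zero at the start; "torque": the same for the moment, N m; "grip_width": opening from 0.0 (shut) to 1.0 (fully open); "grasp_force": force on a finger pad.
Only numpy, scipy, OpenCV 4.12 (cv2) and the standard library are available. Lean on these libraries where they do the work, as an engineer would, in place of code of your own. Each camera call takes 0.05 s, during which the arm holds its last target. There are 200 camera calls.

## Working session

There is one attempt and no reset: what is moved stays moved. The work goes in short steps, Python scripts to look and compute and a tool call to move; the robot and the scene stay as the last step left them, time stands still between calls to the robot, and variables do not carry over. Pictures are saved under pics/ and viewed, at most 10 in all, crops included, and the job is handed in when it is done.

Besides the shell and the picture viewer there is one more tool, called as a command line: name --argument value ..., lists and objects as JSON in quotes. move_arm: Moves the arm, as the interface text tells. Its arguments: {"type":"object","properties":{"motion":{"type":"array"},"newtons":{"type":"number"}},"required":["motion"]}

```bash
mkdir -p pics; cat > h.py <<'E'
import numpy as np, cv2, json, sys
from workcell import manip, vision, order
def cam(n,save=None):
    c=vision.camera(n)
    if save: cv2.imwrite('pics/'+save,cv2.cvtColor(np.asarray(c['pixels']),cv2.COLOR_RGB2BGR))
    return c
def ray(c,u,v):
    xd=np.array([(u-c['cx'])/c['fx'],(v-c['cy'])/c['fy']]);s=xd.copy()
    for _ in range(30): s=xd/(1+c['k1']*(s@s))
    R=np.array(c['R']);t=np.array(c['t']);return -R.T@t, R.T@np.array([s[0],s[1],1])
def atz(c,u,v,z):
    o,d=ray(c,u,v);return o+d*(z-o[2])/d[2]
def proj(c,X):
    p=np.array(c['R'])@np.array(X)+np.array(c['t']);s=p[:2]/p[2];s=s*(1+c['k1']*(s@s))
    return np.array([c['fx']*s[0]+c['cx'],c['fy']*s[1]+c['cy']])
E
python3 - <<'E'
from h import *
a=cam('top','t1.png');b=cam('side','s1.png')
for c in(a,b):print({k:np.round(c[k],4).tolist() for k in('fx','fy','cx','cy','k1')}, ray(c,256,192))
o=manip.get_obs();print(o)
E
```

```text
{'fx': 410.0178, 'fy': 410.0178, 'cx': 258.8093, 'cy': 196.3457, 'k1': -0.0738} (array([0.35611181, 0.01745652, 1.25729281]), array([ 0.11746006,  0.00400662, -0.99314972]))
{'fx': 454.1297, 'fy': 454.1297, 'cx': 260.361, 'cy': 192.9776, 'k1': -0.0028} (array([0.23709182, 0.99615045, 0.72967613]), array([ 0.22798623, -0.80500012, -0.54780831]))
{'clock': 0.1, 'joint_pos': array([ 1.08635812,  0.33280574, -0.0646616 ,  1.46083355,  0.02159993,
        1.34989899, -0.08851637]), 'joint_velocities': array([ 0.00182239, -0.00043887, -0.00181187, -0.00209847,  0.00027394,
       -0.00052602,  0.00051674]), 'tau': array([ 1.31024502e-03, -6.26747131e+01,  4.89735254e-02, -3.92428637e+01,
        1.61749008e-02,  6.92147529e-03,  4.51801122e-05]), 'position': array([ 0.2783134 , -0.55921481,  0.2050086 ]), 'ee_rot': array([ 9.73460147e-01,  2.28855744e-01, -1.76076168e-04, -5.99990164e-04]), 'ft_force': array([ 0.45787168, -0.07920981,  0.21700572]), 'torque': array([-8.43822791e-05, -5.75153604e-03,  1.40877222e-02]), 'grasp_force': 0.0, 'grip_width': 0.9995141263592743}
```

View pics/t1.png

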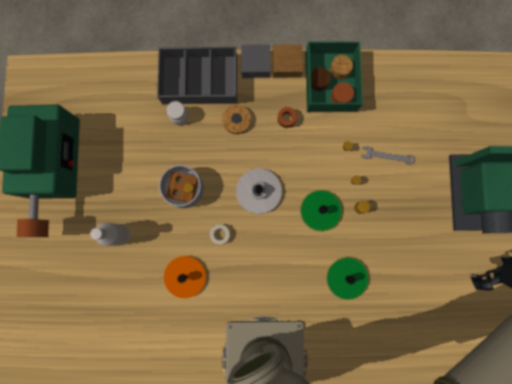

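View pics/s1.png

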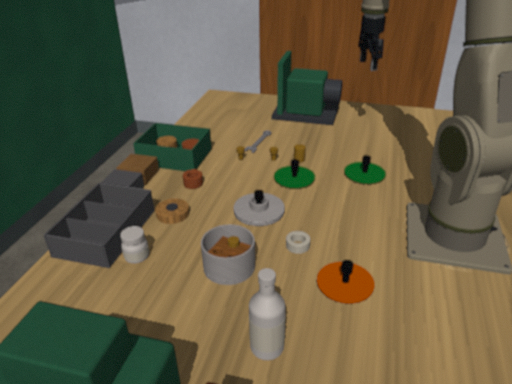

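The top view shows the tin at (181,187), the nested lids at (259,191), the pins at (349,146) and (357,180), and the bush at (363,207). The wrench is at (388,155). Green and orange look-alikes are at (322,210), (348,278) and (186,277).

```bash
python3 - <<'E'
from h import *
c=cam('top');w=cam('wrist','w0.png')
for n,u,v,z in[('tin',181,186.5,.078),('knob',259,190,.065),('lid',259,191,.015),('pa',349,146,.04),('pb',357,180,.04),('bush',363,207,.05),('green',322,210,.01),('wrL',364,152,0),('drum',287,117,.035),('tape',221,234,.025),('flap',237,119,.026)]:
    print(n,np.round(atz(c,u,v,z),4))
im=np.asarray(c['pixels'])
def big(x0,y0,x1,y1,s):return cv2.resize(im[y0:y1,x0:x1],None,fx=s,fy=s,interpolation=cv2.INTER_CUBIC)
A=np.hstack([big(155,155,210,215,5),big(230,160,290,220,5),])if 0 else np.hstack([big(150,155,210,225,6),big(325,140,385,210,6)])
cv2.imwrite('pics/cr.png',A[...,::-1])
R=np.array(w['R']);t=np.array(w['t']);print('wristcam pos',-R.T@t,R, manip.get_obs()['position'],w['fx'],w['k1'])
E
```

```text
tin [0.5134 0.2401 0.078 ]
knob [0.503  0.0134 0.065 ]
lid [0.506  0.0133 0.015 ]
pa [ 0.6388 -0.2615  0.04  ]
pb [ 0.5342 -0.2822  0.04  ]
bush [ 0.4517 -0.295   0.05  ]
green [ 0.4467 -0.1787  0.01  ]
wrL [ 0.6287 -0.3175  0.    ]
drum [ 0.732  -0.0745  0.035 ]
tape [0.376  0.1282 0.025 ]
flap [0.7295 0.0795 0.026 ]
wristcam pos [ 0.34543431 -0.52670922  0.3731529 ] [[ 4.45390773e-01 -8.95336101e-01 -5.69585217e-04]
 [-8.55860587e-01 -4.25940067e-01  2.93390040e-01]
 [-2.62925304e-01 -1.30185731e-01 -9.55992657e-01]] [ 0.27838582 -0.55933626  0.20523918] 270.5781883314358 -0.03616681324872898
```

View pics/cr.png

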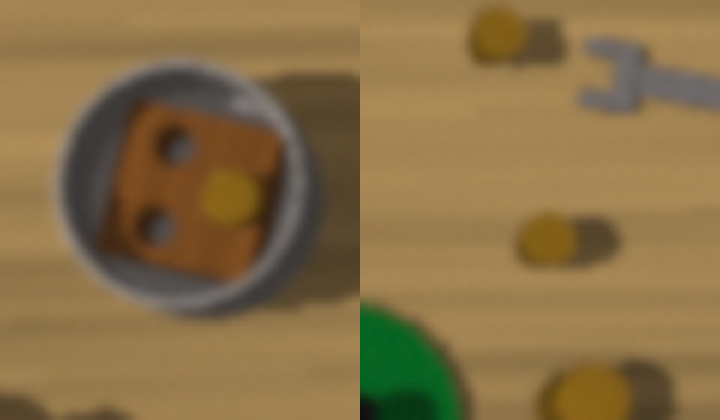

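The crop shows the two bores at about (179.7,179.5) and (176.3,192.8) in the top image, and the filled head at (188.5,187.7). The pins are at (348,145.8) and (356.3,179.7).

```bash
cat >> h.py <<'E'
from scipy.spatial.transform import Rotation as Ro
def goal(p,yaw=None):
    """prints turn (units) to make tool point down with tool x at yaw deg, then shift (units) in the turned frame"""
    o=manip.get_obs();R=Ro.from_quat(o['ee_rot']);x=R.apply([1,0,0])
    y0=np.degrees(np.arctan2(x[1],x[0]))
    yaw=y0 if yaw is None else yaw
    T=Ro.from_euler('z',yaw,degrees=True)*Ro.from_quat([1,0,0,0])
    print('at',np.round(o['position'],4),'yaw',round(y0,2),'turn',np.round((R.inv()*T).as_rotvec()/(np.pi/4),4),'shift',np.round(T.inv().apply(np.array(p)-o['position'])/.75,4),'F',np.round(o['ft_force'],1),'grip',o['grip_width'],o['grasp_force'],'t',o['clock'])
E
python3 - <<'E'
from h import *
c=cam('top')
P={}
for n,u,v,z in[('tin',180.5,185.8,.078),('b1',179.7,179.5,.05),('b2',176.3,192.8,.05),('f',188.5,187.7,.064),('pa',348,145.8,.042),('pb',356.3,179.7,.042)]:
    P[n]=atz(c,u,v,z);print(n,np.round(P[n],4))
for n in('b1','b2','f'):d=P[n]-P['tin'];print(n,np.hypot(d[0],d[1]),np.degrees(np.arctan2(d[1],d[0])))
g=P['pb'].copy();g[2]=.16;goal(g,17)
E
```

```text
tin [0.5155 0.2416 0.078 ]
b1 [0.5382 0.2496 0.05  ]
b2 [0.4984 0.2592 0.05  ]
f [0.5115 0.2206 0.064 ]
pa [ 0.639 -0.258  0.042]
pb [ 0.5348 -0.2796  0.042 ]
b1 0.024114189971150612 19.311883374791382
b2 0.02453502807629761 134.1706587763093
f 0.021405561193307623 -100.60926511382365
at [ 0.2784 -0.5594  0.2054] yaw 26.46 turn [-8.000e-04  1.000e-04  2.103e-01] shift [ 0.436  -0.2567  0.0605] F [0.1 0.6 0.2] grip 1.0024581487584714 0.0 t 0.25
```

move_arm --motion '[[[0,0,0],[0,0,0.105],0.2],[[0,0,0],[0,0,0.105],0.2],[[0.0484,-0.0285,0.0067],[0,0,0],0.2],[[0.0484,-0.0285,0.0067],[0,0,0],0.2],[[0.0484,-0.0285,0.0067],[0,0,0],0.2],[[0.0484,-0.0285,0.0067],[0,0,0],0.2],[[0.0484,-0.0285,0.0067],[0,0,0],0.2],[[0.0484,-0.0285,0.0067],[0,0,0],0.2],[[0.0484,-0.0285,0.0067],[0,0,0],0.2],[[0.0484,-0.0285,0.0067],[0,0,0],0.2],[[0.0484,-0.0285,0.0067],[0,0,0],0.2],[[0,0,0],[0,0,0],0.2]]'

```text
clock: 1.45
position: [0.5383, -0.273, 0.1596]
ee_rot: [0.988, 0.152, 0.001, -0.002]
ft_force: [-0.1, 0.8, -0.5]
grip_width: 0.6
grasp_force: 0.0
```

```bash
cat >> h.py <<'E'
def brass(c,lo=(14,110,60),hi=(32,255,255)):
    im=np.ascontiguousarray(c['pixels'])
    m=cv2.inRange(cv2.cvtColor(im,cv2.COLOR_RGB2HSV),np.array(lo),np.array(hi))
    n,l,s,ce=cv2.connectedComponentsWithStats(m)
    return [(s[i].tolist(),ce[i].round(1).tolist()) for i in range(1,n) if s[i][4]>60]
E
python3 - <<'E'
from h import *
c=cam('wrist','w1.png');goal([.5348,-.2796,.16],17)
print(proj(c,[.5348,-.2796,.042]),c['cx'],c['cy'])
E
```

```text
at [ 0.5364 -0.2765  0.1599] yaw 17.34 turn [-0.002  -0.0005  0.0076] shift [-0.0032  0.0033 -0.0001] F [-0.2 -0.9  1.1] grip 0.6010795046236754 0.0 t 1.5
[261.04936569 187.34250588] 256.60566405982865 193.77635866214135
```

View pics/w1.png

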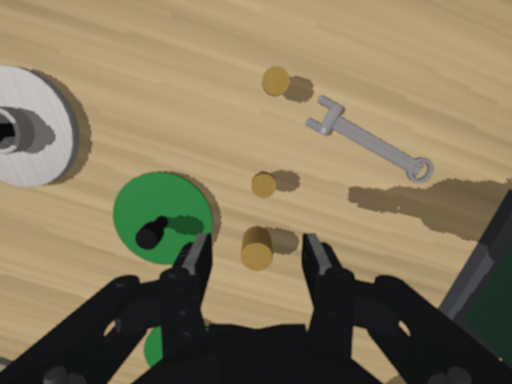

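The wrist view shows one pin at (263,184), the other at (276,81) and the bush at (257,250). The gripper is aligned over the near pin.

```bash
python3 - <<'E'
from h import *
c=cam('wrist')
for s,ce in brass(c):
    print(s,ce,atz(c,*ce,.042).round(4), 'bboxc',atz(c,s[0]+s[2]/2-.5,s[1]+s[3]/2-.5,.042).round(4))
# predicted silhouette bbox of an upright head at given place
t=np.linspace(0,6.28,60)
def sil(x,y):
    q=np.array([proj(c,[x+r*np.cos(a),y+r*np.sin(a),z]) for a in t for z,r in((.042,.014),(.028,.014),(.028,.009),(0,.009))]);return q.min(0).round(1),q.max(0).round(1)
print(sil(.5348,-.2796),sil(.639,-.258))
t2=cam('top')
for s,ce in brass(t2): print(s,ce,atz(t2,*ce,.04).round(4))
goal([.5348,-.2796,.022])
E
```

```text
[259, 63, 28, 30, 666] [272.3, 77.3] [ 0.643 -0.26   0.042] bboxc [ 0.6428 -0.2602  0.042 ]
[249, 169, 25, 26, 526] [260.8, 181.6] [ 0.5387 -0.2811  0.042 ] bboxc [ 0.5389 -0.2813  0.042 ]
[238, 224, 33, 45, 1180] [254.3, 246.1] [ 0.4618 -0.2975  0.042 ] bboxc [ 0.4618 -0.2971  0.042 ]
(array([245.6, 168.6]), array([271.2, 196.7])) (array([254.9,  65.4]), array([283.3,  96.4]))
[0, 45, 512, 339, 101309] [206.4, 209.7] [0.4482 0.1705 0.04  ]
[324, 55, 29, 24, 423] [340.7, 66.4] [ 0.8936 -0.2452  0.04  ]
[167, 172, 29, 29, 524] [182.1, 186.6] [0.5182 0.244  0.04  ]
[404, 174, 108, 210, 14737] [464.0, 305.4] [ 0.1556 -0.5943  0.04  ]
at [ 0.5342 -0.2806  0.1603] yaw 17.0 turn [0.0002 0.0009 0.    ] shift [ 0.0012 -0.001   0.1844] F [ 0.1 -0.4  0.5] grip 0.5986613522407748 0.0 t 1.6
```

move_arm --motion '[[[0.003,0.003,0.05],[0,0,0],0.2],[[0,0,0.05],[0,0,0],0.2],[[0,0,0.04],[0,0,0],0.2],[[0,0,0.024],[0,0,0],0.2],[[0,0,0.015],[0,0,0],0.2],[[0,0,0.005],[0,0,0],0.2],[[0,0,0],[0,0,0],0.0],[[0,0,0],[0,0,0],-0.2],[[0,0,0],[0,0,0],-0.4],[[0,0,0],[0,0,0],-0.6],[[0,0,0],[0,0,0],-0.6],[[0,0,0],[0,0,0],-0.6]]' --newtons 25

```text
clock: 2.8
position: [0.5375, -0.2815, 0.0227]
ee_rot: [0.989, 0.148, 0.0, 0.0]
ft_force: [-0.4, 0.3, -0.7]
grip_width: 0.201
grasp_force: 0.0
```

```bash
python3 - <<'E'
from h import *
c=cam('wrist','w2.png');goal([.5375,-.2815,.0227])
for s,ce in brass(c): print(s,ce)
E
```

```text
at [ 0.5375 -0.2816  0.0226] yaw 17.01 turn [ 0.0003 -0.0001 -0.    ] shift [ 0.     -0.0001 -0.0001] F [-0.5  0.4 -0.8] grip 0.20396888122906973 0.0 t 2.85
[248, 13, 56, 63, 2731] [275.2, 43.5]
[235, 206, 41, 54, 1546] [255.8, 232.7]
[232, 289, 40, 39, 1235] [251.6, 309.5]
```

View pics/w2.png

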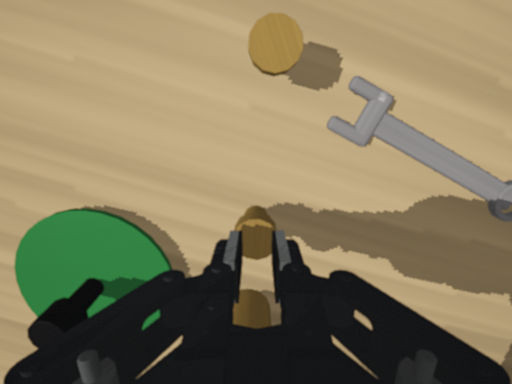

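The wrist view shows the fingers nearly closed around the brass pin at (256,232), but no force is reported. I'll close further to see whether it is really held.

move_arm --motion '[[[0,0,0],[0,0,0],-0.8],[[0,0,0],[0,0,0],-1],[[0,0,0],[0,0,0],-1],[[0,0,0],[0,0,0],-1]]' --newtons 25

```text
clock: 3.25
position: [0.5375, -0.2815, 0.0225]
ee_rot: [0.989, 0.148, 0.0, 0.0]
ft_force: [-0.3, -0.1, -0.6]
grip_width: 0.002
grasp_force: 0.0
```

```bash
python3 - <<'E'
from h import *
c=cam('wrist')
goal([.5375,-.2815,.0227])
for s,ce in brass(c): print(s,ce)
E
```

```text
at [ 0.5375 -0.2815  0.0225] yaw 17.01 turn [ 0.0001 -0.     -0.    ] shift [ 0.0001 -0.     -0.0003] F [0.4 0.6 0.5] grip -0.0014457511397907106 0.0 t 3.3
[248, 12, 56, 64, 2734] [275.3, 43.2]
[233, 206, 44, 36, 900] [254.5, 223.1]
[251, 304, 12, 24, 217] [256.5, 316.5]
```

```bash
python3 - <<'E'
from h import *
c=cam('wrist')
x=np.array([np.cos(np.radians(17)),np.sin(np.radians(17))])
t=np.linspace(0,6.28,60)
o=manip.get_obs()['position']
for f in(0,.005,.01,.015,.02,.025,.03,.035):
    p=o[:2]+x*f
    q={z:np.array([proj(c,[p[0]+r*np.cos(a),p[1]+r*np.sin(a),z]) for a in t]) for z,r in((.042,.014),(.028,.014),(0,.009))}
    print(f,{z:(v.min(0).round(0).tolist(),v.max(0).round(0).tolist()) for z,v in q.items()})
print(proj(c,o),proj(c,[.639,-.26,.042]))
im=np.asarray(c['pixels'])[170:330,180:340]
cv2.imwrite('pics/cr2.png',cv2.resize(im,None,fx=3,fy=3,interpolation=cv2.INTER_CUBIC)[...,::-1])
E
```

```text
0 {0.042: ([232.0, 218.0], [279.0, 260.0]), 0.028: ([234.0, 210.0], [277.0, 249.0]), 0: ([244.0, 203.0], [268.0, 225.0])}
0.005 {0.042: ([232.0, 210.0], [279.0, 253.0]), 0.028: ([234.0, 203.0], [277.0, 242.0]), 0: ([244.0, 197.0], [268.0, 219.0])}
0.01 {0.042: ([232.0, 202.0], [279.0, 246.0]), 0.028: ([234.0, 195.0], [277.0, 235.0]), 0: ([244.0, 190.0], [268.0, 213.0])}
0.015 {0.042: ([232.0, 194.0], [279.0, 238.0]), 0.028: ([234.0, 187.0], [277.0, 229.0]), 0: ([243.0, 184.0], [268.0, 207.0])}
0.02 {0.042: ([231.0, 186.0], [279.0, 231.0]), 0.028: ([233.0, 180.0], [278.0, 221.0]), 0: ([243.0, 177.0], [268.0, 200.0])}
0.025 {0.042: ([231.0, 177.0], [280.0, 223.0]), 0.028: ([233.0, 172.0], [278.0, 214.0]), 0: ([243.0, 170.0], [268.0, 194.0])}
0.03 {0.042: ([231.0, 168.0], [280.0, 215.0]), 0.028: ([233.0, 164.0], [278.0, 207.0]), 0: ([243.0, 163.0], [268.0, 188.0])}
0.035 {0.042: ([231.0, 159.0], [280.0, 207.0]), 0.028: ([233.0, 155.0], [278.0, 200.0]), 0: ([243.0, 156.0], [268.0, 181.0])}
[255.58415157 226.52048502] [273.52681441  51.36590595]
```

View pics/cr2.png

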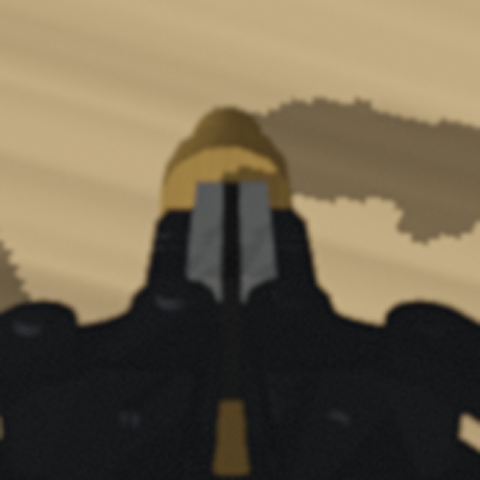

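The crop shows the shut fingertips at about (256,230) over the pin. The pin is hidden under or behind them and not held. I'll open, rise and look again.

move_arm --motion '[[[0,0,-0.02],[0,0,0],-1],[[0,0,-0.04],[0,0,0],-1],[[0,0,-0.0667],[0,0,0],0.2],[[0,0,-0.0573],[0,0,0],0.2],[[0,0,0],[0,0,0],0.2],[[0,0,0],[0,0,0],0.2],[[0,0,0],[0,0,0],0.2]]'

```text
clock: 4.05
position: [0.5369, -0.2813, 0.1599]
ee_rot: [0.989, 0.148, -0.001, -0.0]
ft_force: [-0.2, 1.0, 0.1]
grip_width: 0.601
grasp_force: 0.0
```

```bash
python3 - <<'E'
from h import *
c=cam('wrist');s=cam('side');goal([.5375,-.2815,.0227])
for b,ce in brass(c): print(b,ce,atz(c,*ce,.042).round(4))
im=np.asarray(c['pixels'])[50:230,190:330];si=np.asarray(s['pixels'])[125:185,225:315]
A=cv2.resize(im,None,fx=3,fy=3,interpolation=cv2.INTER_CUBIC);B=cv2.resize(si,(375,250),interpolation=cv2.INTER_CUBIC)
B=cv2.copyMakeBorder(B,0,A.shape[0]-250,0,0,cv2.BORDER_CONSTANT)
cv2.imwrite('pics/cr3.png',np.hstack([A,B])[...,::-1])
E
```

```text
at [ 0.5367 -0.2812  0.1592] yaw 17.01 turn [-0.002   0.0021 -0.    ] shift [0.0009 0.0007 0.182 ] F [ 0.3 -0.2 -0.9] grip 0.5991857596396784 0.0 t 4.15
[253, 61, 29, 31, 677] [266.8, 75.9] [ 0.6431 -0.26    0.042 ]
[244, 168, 26, 26, 527] [256.4, 180.7] [ 0.5387 -0.2812  0.042 ]
[235, 223, 32, 45, 1178] [250.8, 245.3] [ 0.4619 -0.2978  0.042 ]
```

View pics/cr3.png

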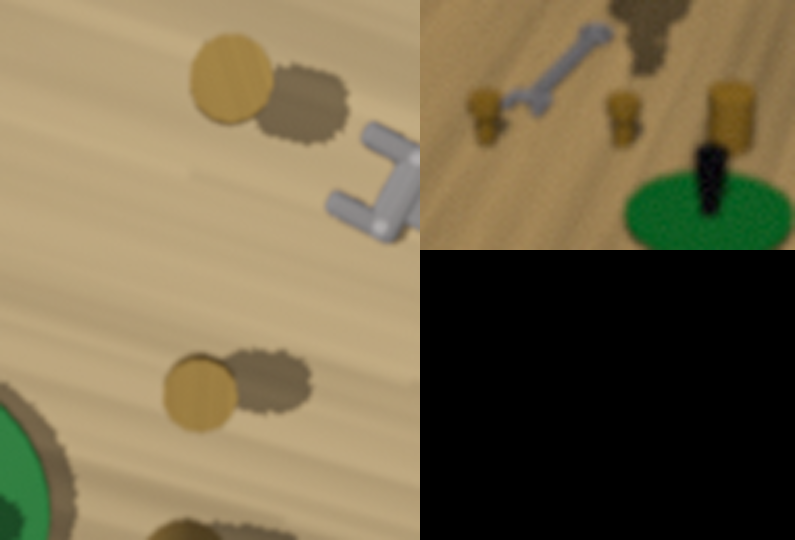

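```bash
python3 - <<'E'
from h import *
s=cam('side');t=cam('top')
p=[.2784,-.5594,.2054]
for z in(.19,.2054,.22,.23,.25):print(z,proj(s,[p[0],p[1],z]),proj(t,[p[0],p[1],z]))
o=manip.get_obs()['position'];print(o,proj(s,o),proj(t,o))
A=np.asarray(s['pixels']);u,v=proj(s,o).astype(int);A=A[v-60:v+60,u-50:u+50]
B=np.asarray(t['pixels']);u2,v2=proj(t,o).astype(int);B=B[v2-60:v2+60,u2-50:u2+50]
C=np.hstack([A,B]).copy();C[60,50]=[255,0,0];C[60,150]=[255,0,0]
cv2.imwrite('pics/cr4.png',cv2.resize(C,None,fx=4,fy=4,interpolation=cv2.INTER_NEAREST)[...,::-1])
E
```

```text
0.19 [365.7554262   80.94748489] [477.11553739 267.24693953]
0.2054 [366.28260179  76.57386939] [480.18886406 267.60813849]
0.22 [366.78766377  72.38333589] [483.18084282 267.95929726]
0.23 [367.13659908  69.48797889] [485.27565327 268.20487454]
0.25 [367.84190769  63.63500509] [489.58064431 268.7088138 ]
[ 0.53691536 -0.2812869   0.15939726] [273.76854407 114.01062893] [367.07953115 172.60548861]
```

View pics/cr4.png

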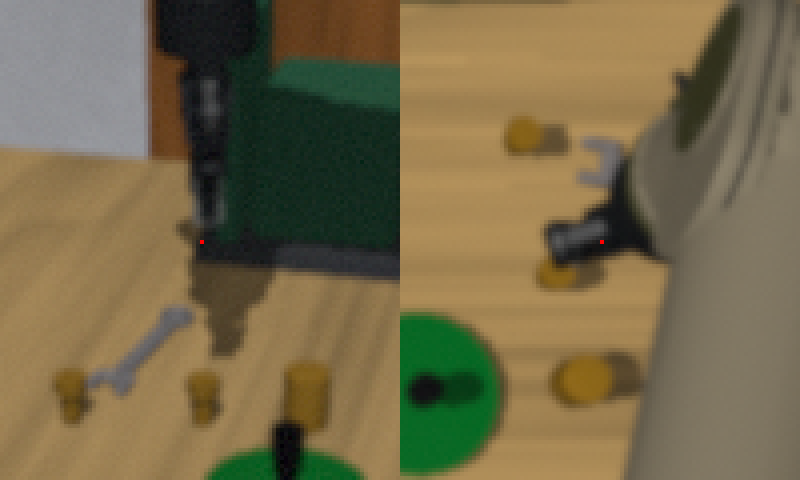

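The side view puts the fingertips at (208,230) in the crop, against a projected TCP of (202,242), so they look about 10 mm higher than the reading. I'll probe a free patch of bench gently with the fingers shut to check the TCP height.

move_arm --motion '[[[0.056,-0.03,0],[0,0,0],-1],[[0.056,-0.03,0],[0,0,0],-1],[[0,-0.019,0.05],[0,0,0],-1],[[0,0,0.05],[0,0,0],-1],[[0,0,0.045],[0,0,0],-1],[[0,0,0.02],[0,0,0],-1],[[0,0,0.02],[0,0,0],-1],[[0,0,0.007],[0,0,0],-1],[[0,0,0.007],[0,0,0],-1],[[0,0,0],[0,0,0],-1]]'

```text
clock: 5.25
position: [0.6008, -0.2005, 0.0117]
ee_rot: [0.989, 0.148, 0.0, 0.0]
ft_force: [0.6, -0.4, -0.1]
grip_width: 0.003
grasp_force: 0.0
```

move_arm --motion '[[[0,0,0.008],[0,0,0],-1],[[0,0,0.006],[0,0,0],-1],[[0,0,0],[0,0,0],-1]]'

```text
clock: 5.55
position: [0.6001, -0.2002, 0.0002]
ee_rot: [0.989, 0.148, -0.0, -0.0]
ft_force: [-0.0, -0.2, 0.3]
grip_width: -0.001
grasp_force: 0.0
```

```bash
python3 - <<'E'
from h import *
c=cam('wrist');o=manip.get_obs()['position'];print(o,proj(c,o))
im=np.asarray(c['pixels'])[150:300,180:340]
cv2.imwrite('pics/cr5.png',cv2.resize(im,None,fx=4,fy=4,interpolation=cv2.INTER_CUBIC)[...,::-1])
E
```

```text
[ 6.00244242e-01 -2.00287046e-01  5.01845622e-04] [255.75219979 226.51763868]
```

View pics/cr5.png

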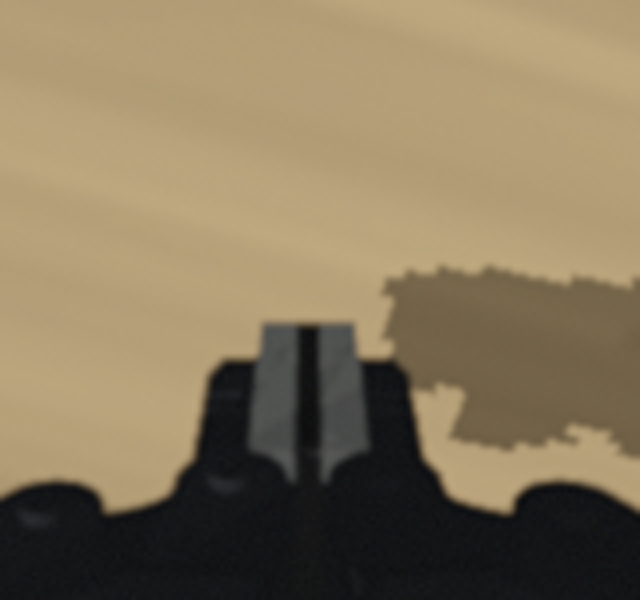

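The shadow starts at (385,285) and is clearly apart from the tips at (310,325). The tips are not on the bench although z reads 0, so the pose reading is biased. I'll continue the probe in small steps.

move_arm --motion '[[[0,0,0.006],[0,0,0],-1],[[0,0,0.006],[0,0,0],-1],[[0,0,0],[0,0,0],-1]]'

```text
clock: 5.9
position: [0.5999, -0.2002, -0.0091]
ee_rot: [0.989, 0.148, -0.001, -0.0]
ft_force: [-1.0, -0.6, -0.4]
grip_width: -0.004
grasp_force: 0.0
```

move_arm --motion '[[[0,0,0.004],[0,0,0],-1],[[0,0,0],[0,0,0],-1]]'

```text
clock: 6.1
position: [0.6002, -0.2003, -0.0117]
ee_rot: [0.989, 0.148, -0.0, -0.0]
ft_force: [-0.3, -0.6, -0.8]
grip_width: -0.001
grasp_force: 0.0
```

move_arm --motion '[[[0,0,0.004],[0,0,0],-1],[[0,0,0],[0,0,0],-1]]'

```text
clock: 6.3
position: [0.6002, -0.2002, -0.0146]
ee_rot: [0.989, 0.148, -0.0, -0.0]
ft_force: [0.5, 0.3, -0.9]
grip_width: -0.005
grasp_force: 0.0
```

move_arm --motion '[[[0,0,0.004],[0,0,0],-1],[[0,0,0],[0,0,0],-1]]'

```text
clock: 6.5
position: [0.6002, -0.2003, -0.0177]
ee_rot: [0.989, 0.148, -0.0, -0.0]
ft_force: [-0.0, -0.8, -0.9]
grip_width: 0.001
grasp_force: 0.0
```

move_arm --motion '[[[0,0,0.003],[0,0,0],-1],[[0,0,0],[0,0,0],-1]]'

```text
clock: 6.7
position: [0.6003, -0.2003, -0.0198]
ee_rot: [0.989, 0.148, -0.0, -0.0]
ft_force: [-0.4, 0.0, 0.4]
grip_width: -0.001
grasp_force: 0.0
```

move_arm --motion '[[[0,0,0.003],[0,0,0],-1],[[0,0,0],[0,0,0],-1]]'

```text
clock: 6.9
position: [0.6003, -0.2003, -0.0221]
ee_rot: [0.989, 0.148, -0.0, -0.0]
ft_force: [-0.1, -0.1, -0.3]
grip_width: -0.0
grasp_force: 0.0
```

move_arm --motion '[[[0,0,0.003],[0,0,0],-1],[[0,0,0],[0,0,0],-1]]'

```text
clock: 7.1
position: [0.6003, -0.2002, -0.0243]
ee_rot: [0.989, 0.148, -0.0, -0.0]
ft_force: [-0.9, 0.2, 0.7]
grip_width: -0.005
grasp_force: 0.0
```

move_arm --motion '[[[0,0,0.003],[0,0,0],-1],[[0,0,0],[0,0,0],-1]]'

```text
clock: 7.3
position: [0.6007, -0.2004, -0.0254]
ee_rot: [0.989, 0.148, 0.0, 0.0]
ft_force: [-3.8, 0.5, 8.5]
grip_width: 0.002
grasp_force: 4.4
```

```bash
python3 - <<'E'
from h import *
c=cam('wrist');o=manip.get_obs()['position'];print(o,proj(c,o))
for b,ce in brass(c): print(b,ce,atz(c,*ce,.042).round(4))
R=np.array(c['R']);print(-R.T@np.array(c['t']))
# measure tip/shadow gap: grey pad mask rows, shadow start
im=np.asarray(c['pixels']).astype(int)
print(im[215:245:2,256].tolist()); print([ (i,im[i,278].tolist()) for i in range(205,250,3)])
E
```

```text
[ 0.60066691 -0.20036547 -0.02541343] [255.59670211 226.50692413]
[365, 194, 89, 76, 4612] [409.5, 230.6] [ 0.6459 -0.253   0.042 ]
[ 0.67218763 -0.17905996  0.14265496]
[[188, 166, 126], [188, 166, 126], [187, 165, 125], [187, 165, 125], [188, 167, 126], [191, 169, 128], [185, 163, 123], [124, 106, 77], [46, 41, 32], [17, 15, 18], [16, 16, 17], [17, 18, 19], [16, 14, 17], [19, 19, 20], [17, 18, 19]]
[(205, [178, 157, 117]), (208, [179, 158, 119]), (211, [182, 160, 121]), (214, [184, 162, 123]), (217, [186, 164, 125]), (220, [187, 165, 125]), (223, [187, 166, 126]), (226, [187, 165, 125]), (229, [181, 160, 120]), (232, [119, 103, 75]), (235, [120, 103, 75]), (238, [112, 96, 70]), (241, [34, 30, 26]), (244, [21, 21, 23]), (247, [20, 21, 22])]
```

Contact came at a reading of z ≈ -0.0247, so the pose reading is about 25 mm low. Next I'll check whether x and y are biased too, and whether the camera pose shares the bias.

```bash
python3 - <<'E'
from h import *
c=cam('wrist');o=manip.get_obs()['position']
for z in(-.0254,0,.002):
    p=atz(c,256,231,z);d=p-o;print(z,p.round(4),'tool x',d[0]*.956+d[1]*.292,'tool y',d[0]*.292-d[1]*.956)
# consistency of camera pose: fit pin_a position + camera bias from recorded views (obs pixel centroid of top face)
from scipy.optimize import least_squares
R=np.array(c['R']);yaw=Ro.from_euler('z',17,degrees=True)
off=-R.T@np.array(c['t'])-o
t=np.linspace(0,2*np.pi,80)
def bbox(cc,p):
    q=np.array([proj(cc,[p[0]+.014*np.cos(a),p[1]+.014*np.sin(a),z]) for a in t for z in(.042,.028)]);return np.r_[q.min(0),q.max(0)]
views=[((.5367,-.2812,.1592),[253,61,282,92],[244,168,270,194]),((.5375,-.2815,.0226),[248,12.5,304,76],None),(o,[365,194,454,270],None)]
def mk(pos,b):
    C=dict(c);C['t']=-R@(np.array(pos)+off+b);return C
def f(v,pix=None):
    r=[]
    for pos,a,b_ in views:
        C=mk(pos,np.array([0,0,v[2]]));r+=list(bbox(C,v[:2])-np.array(a)+.5)
    return r
s=least_squares(f,[.64,-.26,0]);print(s.x.round(4),np.array(s.fun).round(1).reshape(-1,4))
E
```

```text
-0.0254 [ 0.5976 -0.2016 -0.0254] tool x -0.0033170892748198826 tool y 0.0002836137328821389
0 [ 0.6089 -0.1982  0.    ] tool x 0.008456019712938162 tool y 0.00032021293125901896
0.002 [ 0.6097 -0.1979  0.002 ] tool x 0.00938303616866719 tool y 0.00032309475790285626
[ 0.6433 -0.2591  0.0015] [[-0.7 -0.5 -1.3 -0. ]
 [-1.2 -0.8 -1.4  0.4]
 [ 6.9  3.1 -3.2 -2.4]]
```

The camera pose is sound, with about 1.5 mm of bias. The lateral pose reading agrees with it, since row 231 is just the front edge of the 22 mm pads. So only the reported height is off: true tip z = reading + 0.025. I'll go back to the near pin, allowing for that.

move_arm --motion '[[[0,0,-0.056],[0,0,0],-1],[[0,0,-0.06],[0,0,0],0.2],[[-0.056,0.04,0],[0,0,0],0.2],[[-0.0568,0.0386,0],[0,0,0],0.2],[[0,0,0],[0,0,0],0.2],[[0,0,0.04],[0,0,0],0.2],[[0,0,0.03],[0,0,0],0.2],[[0,0,0.017],[0,0,0],0.2],[[0,0,0],[0,0,0],0],[[0,0,0],[0,0,0],-0.3],[[0,0,0],[0,0,0],-0.6],[[0,0,0],[0,0,0],-0.6]]' --newtons 25

```text
clock: 8.6
position: [0.5394, -0.2793, -0.0035]
ee_rot: [0.989, 0.148, 0.001, 0.001]
ft_force: [-0.2, -0.7, 0.8]
grip_width: 0.302
grasp_force: 24.8
```

move_arm --motion '[[[0,0,0],[0,0,0],0.2],[[0,0,0],[0,0,0],0.2],[[0,0,0],[0,0,0.18],0.2],[[0,0,0],[0,0,0.18],0.2],[[0,0,0],[0,0,0.18],0.2],[[0,0,0],[0,0,0.18],0.2],[[0,0,0],[0,0,0.18],0.2],[[0,0,0],[0,0,0.18],0.2],[[0,0,0],[0,0,0.18],0.2],[[0,0,0],[0,0,0.18],0.2],[[0,0,0],[0,0,0.18],0.2],[[0,0,0],[0,0,0.18],0.2]]'

```text
clock: 9.8
position: [0.5388, -0.2789, -0.0043]
ee_rot: [0.847, -0.532, 0.0, -0.0]
ft_force: [-1.0, -0.1, 0.2]
grip_width: 0.606
grasp_force: 0.0
```

move_arm --motion '[[[0,0,0],[0,0,0.18],0.2],[[0,0,0],[0,0,0],0],[[0,0,0],[0,0,0],-0.3],[[0,0,0],[0,0,0],-0.6],[[0,0,0],[0,0,0],-0.6]]' --newtons 30

```text
clock: 10.3
position: [0.5388, -0.279, -0.0043]
ee_rot: [0.809, -0.588, 0.0, -0.0]
ft_force: [-1.1, -0.3, 1.8]
grip_width: 0.303
grasp_force: 29.4
```

```bash
python3 - <<'E'
from h import *
goal([.5125,.2416,.12],-43)
E
```

```text
at [ 0.5388 -0.279  -0.0043] yaw -71.98 turn [-4.000e-04 -3.000e-04 -6.441e-01] shift [-0.4991 -0.4838 -0.1658] F [-1.1 -0.3  1.8] grip 0.3028653602890302 29.385507702827454 t 10.3
```

move_arm --motion '[[[0,0,-0.03],[0,0,0],-0.6],[[0,0,-0.045],[0,0,0],-0.6],[[0,0,-0.045],[0,0,0],-0.6],[[0,0,-0.045],[0,0,0],-0.6],[[0,0,0],[0,0,-0.161],-0.6],[[0,0,0],[0,0,-0.161],-0.6],[[0,0,0],[0,0,-0.161],-0.6],[[0,0,0],[0,0,-0.161],-0.6],[[-0.02,-0.017,0],[0,0,0],-0.6],[[-0.04,-0.034,0],[0,0,0],-0.6]]'

```text
clock: 11.3
position: [0.5311, -0.2228, 0.1188]
ee_rot: [0.929, -0.369, -0.0, 0.001]
ft_force: [0.4, 0.6, -1.2]
grip_width: 0.303
grasp_force: 29.7
```

move_arm --motion '[[[-0.046,-0.0387,0],[0,0,0],-0.6],[[-0.046,-0.0387,0],[0,0,0],-0.6],[[-0.046,-0.0387,0],[0,0,0],-0.6],[[-0.046,-0.0387,0],[0,0,0],-0.6],[[-0.046,-0.0387,0],[0,0,0],-0.6],[[-0.046,-0.0387,0],[0,0,0],-0.6],[[-0.046,-0.0387,0],[0,0,0],-0.6],[[-0.046,-0.0387,0],[0,0,0],-0.6],[[-0.046,-0.0387,0],[0,0,0],-0.6],[[-0.046,-0.0387,0],[0,0,0],-0.6],[[-0.04,-0.034,0],[0,0,0],-0.6],[[-0.016,-0.014,0],[0,0,0],-0.6]]'

```text
clock: 12.5
position: [0.4888, 0.144, 0.1124]
ee_rot: [0.93, -0.367, -0.006, 0.004]
ft_force: [-0.1, -0.3, -1.3]
grip_width: 0.3
grasp_force: 29.7
```

move_arm --motion '[[[0,0,0],[0,0,0],-0.6],[[0,0,0],[0,0,0],-0.6]]'

```text
clock: 12.7
position: [0.4887, 0.1441, 0.1124]
ee_rot: [0.931, -0.366, -0.006, 0.004]
ft_force: [-0.2, 0.4, -1.0]
grip_width: 0.303
grasp_force: 29.7
```

```bash
python3 - <<'E'
from h import *
c=cam('wrist','w3.png');goal([.4984,.2592,.06])
print(proj(c,[.5155,.2416,.078]),proj(c,[.5382,.2496,.05]),proj(c,[.4984,.2592,.05]),proj(c,[.5115,.2176,.064]))
E
```

```text
at [0.489  0.143  0.1124] yaw -43.09 turn [0.0162 0.0111 0.0001] shift [-0.0967 -0.1217  0.0699] F [ 0.4 -1.  -0.6] grip 0.3018245740268999 29.721145033836365 t 12.75
[150.2557404  261.26090938] [136.87463661 234.80573752] [162.35082158 267.84299863] [176.89686264 239.44064471]
```

View pics/w3.png

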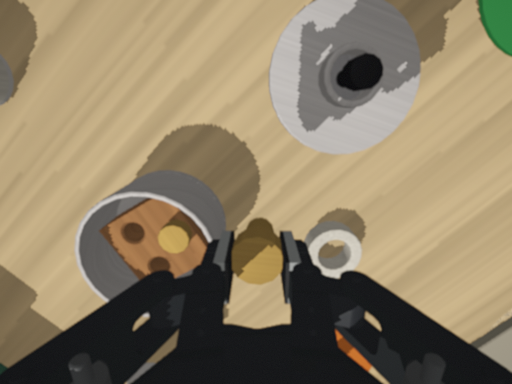

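The wrist view shows the tin at (150,240) with bores at (132,233) and (160,268), and the filled head at (173,239). The pin is held at (258,255), the lids are at (345,75) and the tape is at (333,252). The move stopped short and slightly tilted, so I'll check the joint limits.

```bash
python3 - <<'E'
from h import *
o=manip.get_obs();print(o['joint_pos'].round(3),o['joint_velocities'].round(3))
goal([.4984,.2592,.12],137-180);goal([.5382,.2496,.12],18)
E
```

```text
[-0.893  0.176  0.576  1.893 -0.108  1.118 -2.598] [ 0.048 -0.003 -0.011  0.001  0.001 -0.    -0.001]
at [0.489  0.143  0.1124] yaw -43.09 turn [ 0.0162  0.0111 -0.0019] shift [-0.0966 -0.1219 -0.0101] F [ 0.4 -1.  -0.6] grip 0.3018245740268999 29.721145033836365 t 12.75
at [0.489  0.143  0.1124] yaw -43.09 turn [ 0.0088  0.0187 -1.3574] shift [ 0.1063 -0.115  -0.0101] F [ 0.4 -1.  -0.6] grip 0.3018245740268999 29.721145033836365 t 12.75
```

Joint 7 is at its limit, so I'll use yaw 18°, which is tangential for the other bore.

move_arm --motion '[[[0,0,0],[0.009,0.019,-0.17],-0.6],[[0,0,0],[0,0,-0.17],-0.6],[[0,0,0],[0,0,-0.17],-0.6],[[0,0,0],[0,0,-0.17],-0.6],[[0,0,0],[0,0,-0.17],-0.6],[[0,0,0],[0,0,-0.17],-0.6],[[0,0,0],[0,0,-0.17],-0.6],[[0,0,0],[0,0,-0.167],-0.6],[[-0.003,-0.05,-0.005],[0,0,0],-0.6],[[-0.003,-0.05,-0.005],[0,0,0],-0.6],[[0,-0.014,0],[0,0,0],-0.6],[[0,0,0],[0,0,0],-0.6]]'

```text
clock: 13.95
position: [0.4585, 0.2235, 0.1195]
ee_rot: [0.988, 0.156, 0.0, 0.003]
ft_force: [0.2, -0.1, -0.1]
grip_width: 0.304
grasp_force: 29.8
```

```bash
cat >> h.py <<'E'
def settle():  # camera calls let 0.05 s pass
    return cam('wrist')
E
python3 - <<'E'
from h import *
cam('wrist');c=cam('wrist','w4.png');goal([.4585,.223,.12],18)
im=np.ascontiguousarray(c['pixels']);hsv=cv2.cvtColor(im,cv2.COLOR_RGB2HSV)
for n,p in(('tin',[.5155,.2416,.078]),('b1',[.5382,.2496,.05]),('b2',[.4984,.2592,.05]),('f',[.5115,.2176,.064])):
    q=proj(c,p);print(n,q.round(1),hsv[int(q[1]),int(q[0])])
u,v=proj(c,[.5155,.2416,.05]).astype(int)
g=cv2.cvtColor(im,cv2.COLOR_RGB2GRAY)[v-60:v+60:4,u-60:u+60:4];
for r in g: print(' '.join('%3d'%x for x in r))
print(u,v)
E
```

```text
at [0.4593 0.2213 0.1194] yaw 17.79 turn [ 0.0095  0.0014 -0.0046] shift [-0.0004 -0.0025 -0.0008] F [-0.1 -0.8  0.3] grip 0.3032324091297464 29.777122735977173 t 14.05
tin [253.5 131.5] [ 14 139 158]
b1 [252.7  99.6] [ 12  10 124]
b2 [228.3 141.9] [ 15  13 119]
f [280.  144.1] [ 20 142 171]
176  93  92  92  92  92  92 103 122  93  74  77 126 132 127 123 124 124 124 124 125 123 120  97 120 121 123 123 124 160
108  92  91  93  93  91 111 125 119  75  85 125 130 130 127 121 120 119 124 125 124 125 123 121 143 123 126 127 127 128
 92  91  93  94  91 114 124 124  91  88 131 130 131 128 124 121 120 120 128 128 123 124 146 192 188 170 128 130 129 131
 93  92  92  92 113 121 122 118  78 125 133 131 130 112  84  90 101 120 129 128 126 123 123 121 177 188 159 133 133 133
 91  92  92  99 123 122 122  86  93 131 131 132 115  69  64  76  61 100 128 125 127 125 120 122 122 171 190 142 136 136
 94  94  92 120 119 119 115 106 127 133 132 131  78  80 123 122 122  84 128 127 127 121 121 129 123 122 120 180 139 138
 93  92 106 123 123 121  80 120 133 130 132 128  66 123 121 123 122 121 117 126 124 119
[... 2100 characters left out ...]
 118 119 118 119 129 128 121 119 119 121 123 123 129 133 130 119 115 104 102 149 150 153 154
172  95  98  97  97  98  97 100 116 117 119 119 122 119 118 120 122 126 127 132 132 125 116 101 114 146 148 151 153 154
186 162  96  98  98  98  98  98  98 103 116 117 119 117 120 121 126 126 130 133 127 104 100 102 143 145 148 151 151 189
175 189 151  98  98  99  99  98  99  99  99 101 104 111 116 115 125 128 132 129 108 100 111 141 142 145 148 151 186 156
174 173 187 170 101 100 100  99 100 100  99  99 100 101 101 100 100 113 131 128 108 122 137 138 142 146 158 188 155 111
177 175 174 182 184 123  97 100 100 100 100  99 100 100 101 100 100 118 125 128 131 134 136 140 142 170 187 135 110 111
253 129
```

```bash
cat > m.py <<'E'
from h import *
def circ(c,mask,z,x0,y0,rad=30):
    cs,_=cv2.findContours(mask,cv2.RETR_CCOMP,cv2.CHAIN_APPROX_NONE);r=[]
    for k in cs:
        if len(k)<20: continue
        W=np.array([atz(c,*p[0],z)[:2] for p in k])
        (a,b),rr=cv2.minEnclosingCircle(W.astype(np.float32)*1000)
        A=np.c_[2*W,np.ones(len(W))];s=np.linalg.lstsq(A,(W**2).sum(1),rcond=None)[0]
        r.append((s[:2].round(4).tolist(),round(float(np.sqrt(max(s[2]+s[0]**2+s[1]**2,0))),4),round(rr,1),len(k),np.mean(k[:,0],0).round(0).tolist()))
    return r
def tin(c,ctr=(.5155,.2416)):
    im=np.ascontiguousarray(c['pixels']);hsv=cv2.cvtColor(im,cv2.COLOR_RGB2HSV)
    wood=((hsv[...,1]>100)&(hsv[...,2]>125)).astype(np.uint8)*255
    roi=np.zeros_like(wood);u,v=proj(c,[ctr[0],ctr[1],.05]).astype(int);cv2.circle(roi,(int(u),int(v)),62,255,-1)
    print('bores z.05');[print(x) for x in circ(c,(~wood)&roi,.05,0,0) if 10<x[2]<14 or .008<x[1]<.013]
    b=((hsv[...,0]>=17)&(hsv[...,0]<=26)&(hsv[...,1]>110)&(hsv[...,2]>120)).astype(np.uint8)*255
    print('heads z.064');[print(x) for x in circ(c,b&roi,.064,0,0) if x[2]>9]
    return hsv
E
python3 - <<'E'
from m import *
c=cam('wrist');hsv=tin(c)
print(hsv[85,245],hsv[85,225],hsv[120,258])
for b,ce in brass(c): print(b,ce,atz(c,*ce,.1657).round(4))
o=manip.get_obs()['position'];print(o)
t=np.linspace(0,2*np.pi,80)
q=np.array([proj(c,[o[0]+.014*np.cos(a),o[1]+.014*np.sin(a),o[2]+.0043+z]) for a in t for z in(.042,.028)]);print('pred head',q.min(0),q.max(0))
# pin_b pickup fit
R0=Ro.from_euler('z',17.01-manip and 0 if 0 else 0)
E
```

```text
bores z.05
([0.5023, 0.261], 0.0101, 10.9, 67, [226.0, 137.0])
([0.5421, 0.2517], 0.0102, 11.0, 72, [251.0, 94.0])
heads z.064
([0.5141, 0.2208], 0.0137, 14.2, 96, [276.0, 140.0])
[ 13 144  85] [ 14 140 148] [ 14 138 157]
[467, 0, 37, 5, 133] [485.0, 1.6] [0.6005 0.1692 0.1657]
[195, 59, 119, 125, 7142] [254.7, 122.6] [0.5257 0.2431 0.1657]
[231, 218, 52, 66, 2603] [257.0, 253.0] [0.4652 0.2226 0.1657]
[224, 305, 16, 19, 169] [230.2, 315.4] [0.4239 0.2249 0.1657]
[154, 334, 23, 26, 171] [166.7, 346.9] [0.3908 0.2537 0.1657]
[0.45939646 0.22119165 0.11944374]
pred head [228.86621201 227.12369168] [283.50776762 286.61577481]
```

```bash
python3 - <<'E'
from m import *
c=cam('wrist');o=manip.get_obs()['position']
hsv=cv2.cvtColor(np.ascontiguousarray(c['pixels']),cv2.COLOR_RGB2HSV)
print([ (r,hsv[r,257].tolist()) for r in range(212,292,3)])
print([ (u,hsv[258,u].tolist()) for u in range(222,292,3)])
th=np.radians(18)
for z in(.042,.028):
  for s in(1,-1): print(z,s,proj(c,o+[s*.014*np.cos(th),s*.014*np.sin(th),z+.0043]).round(1))
print(proj(c,o+[.009*np.cos(th),.009*np.sin(th),.0043]))
E
```

```text
[(212, [19, 82, 195]), (215, [20, 82, 197]), (218, [20, 114, 137]), (221, [20, 146, 108]), (224, [20, 148, 105]), (227, [19, 148, 107]), (230, [19, 149, 103]), (233, [20, 150, 100]), (236, [20, 150, 117]), (239, [21, 142, 176]), (242, [21, 141, 179]), (245, [20, 141, 173]), (248, [19, 149, 132]), (251, [19, 150, 104]), (254, [19, 145, 109]), (257, [20, 148, 105]), (260, [19, 151, 105]), (263, [19, 150, 104]), (266, [19, 148, 107]), (269, [19, 148, 107]), (272, [19, 151, 105]), (275, [20, 147, 106]), (278, [20, 147, 104]), (281, [20, 149, 103]), (284, [19, 97, 166]), (287, [19, 79, 207]), (290, [20, 78, 206])]
[(222, [60, 3, 92]), (225, [0, 0, 57]), (228, [120, 13, 20]), (231, [18, 134, 63]), (234, [19, 149, 106]), (237, [20, 148, 105]), (240, [20, 151, 105]), (243, [19, 149, 106]), (246, [20, 146, 105]), (249, [19, 149, 106]), (252, [19, 148, 105]), (255, [19, 152, 104]), (258, [19, 150, 104]), (261, [19, 148, 105]), (264, [19, 151, 105]), (267, [19, 151, 105]), (270, [19, 147, 106]), (273, [19, 149, 106]), (276, [19, 147, 106]), (279, [19, 149, 106]), (282, [19, 141, 76]), (285, [120, 36, 21]), (288, [75, 10, 51]), (291, [75, 6, 88])]
0.042 1 [255.4 238.8]
0.042 -1 [255.7 286.7]
0.028 1 [255.3 227.2]
0.028 -1 [255.6 271.7]
[255.22601331 216.48241124]
```

move_arm --motion '[[[0,0,0],[0.009,0.001,-0.004],-0.6],[[0.03,-0.0015,0],[0,0,0],-0.6],[[0.04,-0.002,0],[0,0,0],-0.6],[[0.03,-0.0015,0],[0,0,0],-0.6],[[0.0166,-0.0005,0],[0,0,0],-0.6],[[0,0,0],[0,0,0],-0.6],[[0,0,0],[0,0,0],-0.6]]'

```text
clock: 14.85
position: [0.5401, 0.2539, 0.1191]
ee_rot: [0.988, 0.157, -0.0, 0.0]
ft_force: [-0.7, -0.7, -1.0]
grip_width: 0.301
grasp_force: 29.8
```

```bash
python3 - <<'E'
from h import *
for i in range(3): cam('wrist');goal([.5413,.2521,.06],18)
E
```

```text
at [0.5398 0.2541 0.1193] yaw 18.1 turn [-0.0001  0.0011  0.0023] shift [0.0011 0.0031 0.0791] F [-0.9 -0.8 -0.7] grip 0.2991922587304093 29.773149490356445 t 14.9
at [0.5397 0.2542 0.1194] yaw 18.11 turn [-0.0004  0.0009  0.0025] shift [0.0011 0.0033 0.0793] F [-0.7 -0.3 -1.5] grip 0.30338593804405434 29.773068130016327 t 14.95
at [0.5397 0.2544 0.1196] yaw 18.12 turn [-0.0007  0.0005  0.0028] shift [0.001  0.0036 0.0794] F [-0.7 -0.2 -1.1] grip 0.2979061284596359 29.773109257221222 t 15.0
```

move_arm --motion '[[[0.001,0.0035,0.02],[0,0,0],-0.6],[[0,0,0.03],[0,0,0],-0.6],[[0,0,0.025],[0,0,0],-0.6],[[0,0,0.015],[0,0,0],-0.6],[[0,0,0],[0,0,0],-0.6],[[0,0,0],[0,0,0],-0.6]]'

```text
clock: 15.6
position: [0.5419, 0.2524, 0.0522]
ee_rot: [0.988, 0.158, -0.0, -0.0]
ft_force: [0.3, -0.3, -0.6]
grip_width: 0.306
grasp_force: 29.8
```

```bash
python3 - <<'E'
from m import *
for i in range(2): c=cam('wrist');goal([.5413,.2521,.04],18)
hsv=cv2.cvtColor(np.ascontiguousarray(c['pixels']),cv2.COLOR_RGB2HSV)
o=manip.get_obs()['position'];u,v=proj(c,[.5413,.2521,.05]).astype(int);print(u,v)
print('H/S/V col',[(r,hsv[r,u].tolist()) for r in range(v-40,v+12,2)])
E
```

```text
at [0.5423 0.2527 0.0527] yaw 18.13 turn [-0.0005 -0.0012  0.0029] shift [-0.0015  0.0003  0.017 ] F [-0.7  0.6 -0.6] grip 0.3049569693503999 29.778537154197693 t 15.65
at [0.5424 0.2528 0.0529] yaw 18.13 turn [-0.0007 -0.0016  0.0029] shift [-0.0016  0.0004  0.0172] F [ 0.3 -0.  -0.4] grip 0.29731417740960625 29.778681099414825 t 15.7
255 226
H/S/V col [(186, [19, 11, 187]), (188, [15, 11, 187]), (190, [15, 12, 174]), (192, [11, 74, 100]), (194, [14, 147, 134]), (196, [14, 138, 161]), (198, [14, 137, 160]), (200, [14, 139, 158]), (202, [14, 140, 157]), (204, [14, 139, 156]), (206, [14, 139, 154]), (208, [14, 138, 151]), (210, [13, 131, 125]), (212, [13, 31, 114]), (214, [12, 11, 115]), (216, [13, 21, 108]), (218, [18, 129, 107]), (220, [19, 151, 115]), (222, [20, 152, 111]), (224, [20, 146, 110]), (226, [19, 151, 105]), (228, [19, 151, 105]), (230, [19, 150, 104]), (232, [20, 150, 102]), (234, [20, 150, 100]), (236, [20, 150, 112])]
```

```bash
python3 - <<'E'
from m import *
c=cam('wrist');o=manip.get_obs()['position'];th=np.radians(18.1);ex=np.array([np.cos(th),np.sin(th)]);ey=np.array([np.sin(th),-np.cos(th)])
hsv=cv2.cvtColor(np.ascontiguousarray(c['pixels']),cv2.COLOR_RGB2HSV)
a=atz(c,255,210.5,.05)[:2];b=atz(c,255,217.2,o[2]+.0043)[:2]
print('bore front - pin front, tool x',(a-b)@ex, o)
wood=((hsv[...,1]>100)&(hsv[...,2]>125)&(hsv[...,0]<17));bras=(hsv[...,0]>=18)&(hsv[...,0]<=22)&(hsv[...,1]>110)
for r in range(208,232,2): print(r,''.join('W' if wood[r,u] else 'B' if bras[r,u] else '.' for u in range(220,292)))
E
```

```text
bore front - pin front, tool x 0.0019285463597145153 [0.54241231 0.25286032 0.05295955]
208 ........WW..WWWWWWWWWWWWWWWWWWWWWWWWWWWWWWWWWWWWWWWWWWWWWWWW............
210 .......WWWWWWWWWWWWWWWWWWWWWWWWWWWWWWWWWWWWWWWWWWWWWWWWWWWWWWWW.........
212 .......WWWWWWWWWWWWWWWWWWWWWWW................WWWWWWWWWWWWWWWWWWWWW.....
214 ......WWWWWWWWWWWWWWWWWWWWW..........................WWWWWWWWWWWWWWW....
216 .....WWWWWWWWWWWWWWWWWWWW....................................WWWWWW.....
218 .WWWWWWWWWWWWWWWWWWWWWWW..........BBB..BBBBB............................
220 WWWWWWWWWWWWWWWWWWWWWWW........BBBBBBBBBBBBBBBBB........................
222 WWWWWWWWWWWWWWWWWWWWWW.......BBBBBBBBBBBBBBBBBBBB.......................
224 WWWWWWWWWWWWWWWWWWWWWW......BBBBBBBBBBBBBBBBBBBBBBBB....................
226 WWWWWWWWWWWWWWWWWWWWWW.....BBBBBBBBBBBBBBBBBBBBBBBBB....................
228 WWWWWWWWWWWWWWWWWWWWWW....BBBBBBBBBBBBBBBBBBBBBBBBBBB...................
230 WWWWWWWWWWWWWWWWWWWWWWW.BBBBBBBBBBBBBBBBBBBBBBBBBBBBB...................
```

move_arm --motion '[[[0,-0.0016,0],[0,0,0],-0.6],[[0,0,0.006],[0,0,0],-0.6],[[0,0,0.006],[0,0,0],-0.6],[[0,0,0.004],[0,0,0],-0.6],[[0,0,0],[0,0,0],-0.6]]'

```text
clock: 16.25
position: [0.541, 0.2534, 0.0392]
ee_rot: [0.988, 0.158, -0.001, 0.0]
ft_force: [-0.0, -0.4, -1.4]
grip_width: 0.301
grasp_force: 29.8
```

move_arm --motion '[[[0,0,0.005],[0,0,0],-0.6],[[0,0,0.005],[0,0,0],-0.6],[[0,0,0.003],[0,0,0],-0.6],[[0,0,0],[0,0,0],-0.6]]'

```text
clock: 16.65
position: [0.5412, 0.2532, 0.0297]
ee_rot: [0.988, 0.157, -0.001, 0.0]
ft_force: [-0.4, -2.1, -2.0]
grip_width: 0.305
grasp_force: 29.8
```

move_arm --motion '[[[0,0,0],[0,0,0],-0.4],[[0,0,0],[0,0,0],-0.2],[[0,0,0],[0,0,0],0],[[0,0,0],[0,0,0],0],[[0,0,-0.02],[0,0,0],0],[[-0.01,0,-0.045],[0,0,0],0],[[-0.04,0,-0.055],[0,0,0],0],[[-0.05,0,0],[0,0,0],0],[[0,0,0],[0,0,0],0],[[0,0,0],[0,0,0],0]]'

```text
clock: 17.65
position: [0.4707, 0.231, 0.1208]
ee_rot: [0.987, 0.158, 0.001, -0.001]
ft_force: [0.4, -1.1, 0.2]
grip_width: 0.501
grasp_force: 0.0
```

```bash
python3 - <<'E'
from m import *
c=cam('wrist');tin(c,(.5195,.2445));goal([.643,-.258,.1],17)
print(manip.get_obs()['joint_pos'].round(2))
E
```

```text
bores z.05
([0.5023, 0.2613], 0.0101, 10.8, 65, [234.0, 153.0])
heads z.064
([0.5143, 0.2211], 0.0138, 14.5, 93, [283.0, 156.0])
([0.5423, 0.2511], 0.0137, 14.2, 101, [260.0, 111.0])
at [0.4713 0.231  0.1205] yaw 18.15 turn [-0.0013 -0.0019  0.0255] shift [0.0283 0.6905 0.0273] F [ 1.  -0.2 -0.1] grip 0.5006615500241522 0.0 t 17.7
[-0.93  0.18  0.43  1.86 -0.08  1.12 -1.72]
```

Pin 1 is home: its head fits at (0.5423,0.2511), right on the bore. Now the second pin.

move_arm --motion '[[[0.0012,0.03,0],[0,0,0],0.2],[[0.0012,0.06,0.002],[0,0,0],0.2],[[0.0012,0.062,0.002],[0,0,0],0.2],[[0.0012,0.062,0.002],[0,0,0],0.2],[[0.0012,0.062,0.002],[0,0,0],0.2],[[0.0012,0.062,0.002],[0,0,0],0.2],[[0.0012,0.062,0.002],[0,0,0],0.2],[[0.0012,0.062,0.002],[0,0,0],0.2],[[0.0012,0.062,0.002],[0,0,0],0.2],[[0.0012,0.062,0.002],[0,0,0],0.2],[[0.001,0.06,0.002],[0,0,0],0.2],[[0.001,0.044,0.002],[0,0,0],0.2]]'

```text
clock: 18.9
position: [0.6424, -0.2619, 0.1021]
ee_rot: [0.988, 0.157, -0.001, 0.001]
ft_force: [0.3, -0.3, -0.0]
grip_width: 0.598
grasp_force: 0.0
```

move_arm --motion '[[[0,0,0],[0,0,0],0.2],[[0,0,0],[0,0,0],0.2]]'

```text
clock: 19.1
position: [0.642, -0.2592, 0.102]
ee_rot: [0.988, 0.157, -0.001, 0.0]
ft_force: [0.7, 1.6, -0.1]
grip_width: 0.602
grasp_force: 0.0
```

```bash
python3 - <<'E'
from m import *
c=cam('wrist')
for b,ce in brass(c): print(b,ce,atz(c,*ce,.042).round(4))
goal([.6424,-.2576,-.0045],17)
E
```

```text
[242, 179, 31, 33, 811] [256.9, 195.3] [ 0.6453 -0.2591  0.042 ]
[233, 322, 20, 6, 62] [242.8, 323.7] [ 0.507  -0.2887  0.042 ]
at [ 0.6422 -0.2576  0.1022] yaw 18.16 turn [-0.0007  0.0012  0.0259] shift [3.000e-04 1.000e-04 1.422e-01] F [ 0.6  0.9 -0.3] grip 0.5983685315933543 0.0 t 19.15
```

move_arm --motion '[[[0.0025,0,0.04],[0,0,0],0.2],[[0,0,0.05],[0,0,0],0.2],[[0,0,0.035],[0,0,0],0.2],[[0,0,0.017],[0,0,0],0.2],[[0,0,0],[0,0,0],0],[[0,0,0],[0,0,0],-0.3],[[0,0,0],[0,0,0],-0.6],[[0,0,0],[0,0,0],-0.6]]' --newtons 25

```text
clock: 19.95
position: [0.6446, -0.2577, -0.0019]
ee_rot: [0.987, 0.158, 0.001, 0.0]
ft_force: [-0.3, 0.4, 4.7]
grip_width: 0.3
grasp_force: 24.9
```

move_arm --motion '[[[0,0,0],[0,0,0],0.2],[[0,0,0],[0,0,0],0.2],[[0,0,0],[0,0,-0.18],0.2],[[0,0,0],[0,0,-0.18],0.2],[[0,0,0],[0,0,-0.18],0.2],[[0,0,0],[0,0,-0.18],0.2],[[0,0,0],[0,0,-0.18],0.2],[[0,0,0],[0,0,-0.18],0.2],[[0,0,0],[0,0,-0.18],0.2],[[0,0,0],[0,0,-0.18],0.2],[[0,0,0],[0,0,-0.18],0.2],[[0,0,0],[0,0,-0.18],0.2]]'

```text
clock: 21.15
position: [0.6434, -0.2576, -0.0037]
ee_rot: [0.646, 0.763, -0.0, -0.0]
ft_force: [-0.6, 0.0, -0.2]
grip_width: 0.601
grasp_force: 0.0
```

move_arm --motion '[[[0,0,0],[0,0,-0.18],0.2],[[0,0,0],[0,0,0],0],[[0,0,0],[0,0,0],-0.3],[[0,0,0],[0,0,0],-0.6],[[0,0,0],[0,0,0],-0.6]]' --newtons 30

```text
clock: 21.65
position: [0.6435, -0.2576, -0.0036]
ee_rot: [0.594, 0.804, -0.0, -0.0]
ft_force: [-1.2, -0.3, 0.8]
grip_width: 0.296
grasp_force: 29.5
```

```bash
python3 - <<'E'
from m import *
th=np.radians(136);goal([.5023-.06*np.cos(th)*1.3,.2612-.06*np.sin(th)*1.3,.12],136)
print(manip.get_obs()['joint_pos'].round(2))
E
```

```text
at [ 0.6435 -0.2576 -0.0036] yaw 107.12 turn [-6.000e-04 -0.000e+00 -6.418e-01] shift [ 0.5119  0.3668 -0.1647] F [-1.2 -0.3  0.8] grip 0.2960114460409361 29.46883052587509 t 21.65
[ 0.15  0.66  0.24  1.47 -0.17  1.03  0.72]
```

move_arm --motion '[[[0,0,-0.03],[0,0,0],-0.6],[[0,0,-0.045],[0,0,0],-0.6],[[0,0,-0.045],[0,0,0],-0.6],[[0,0,-0.045],[0,0,0],-0.6],[[0,0,0],[0,0,-0.1605],-0.6],[[0,0,0],[0,0,-0.1605],-0.6],[[0,0,0],[0,0,-0.1605],-0.6],[[0,0,0],[0,0,-0.1605],-0.6],[[0.02,0.0143,0],[0,0,0],-0.6],[[0.04,0.0287,0],[0,0,0],-0.6]]'

```text
clock: 22.65
position: [0.6325, -0.2058, 0.1195]
ee_rot: [0.376, 0.927, -0.001, -0.0]
ft_force: [0.1, 0.6, -0.9]
grip_width: 0.303
grasp_force: 29.7
```

move_arm --motion '[[[0.046,0.033,0],[0,0,0],-0.6],[[0.046,0.033,0],[0,0,0],-0.6],[[0.046,0.033,0],[0,0,0],-0.6],[[0.046,0.033,0],[0,0,0],-0.6],[[0.046,0.033,0],[0,0,0],-0.6],[[0.046,0.033,0],[0,0,0],-0.6],[[0.046,0.033,0],[0,0,0],-0.6],[[0.046,0.033,0],[0,0,0],-0.6],[[0.046,0.033,0],[0,0,0],-0.6],[[0.038,0.027,0],[0,0,0],-0.6],[[0,0,0],[0,0,0],-0.6],[[0,0,0],[0,0,0],-0.6]]'

```text
clock: 23.85
position: [0.557, 0.2079, 0.1199]
ee_rot: [0.373, 0.928, -0.0, -0.0]
ft_force: [-0.1, -2.0, -1.6]
grip_width: 0.302
grasp_force: 29.7
```

```bash
python3 - <<'E'
from m import *
cam('wrist');c=cam('wrist');tin(c,(.5195,.2445));goal([.5023,.2612,.12],136)
o=manip.get_obs()['position'];th=np.radians(136)
hsv=cv2.cvtColor(np.ascontiguousarray(c['pixels']),cv2.COLOR_RGB2HSV)
for b,ce in brass(c): print(b,ce)
for z,r in((.042,.014),(0,.009)):
  for s in(1,-1): print(z,s,proj(c,o+[s*r*np.cos(th),s*r*np.sin(th),z+.0036]).round(1))
print([ (r,hsv[r,257].tolist()) for r in range(212,292,2)])
E
```

```text
bores z.05
([0.5017, 0.2614], 0.0102, 10.6, 71, [258.0, 106.0])
heads z.064
([0.5138, 0.2211], 0.0138, 14.5, 94, [234.0, 152.0])
([0.542, 0.2513], 0.0138, 14.4, 98, [283.0, 151.0])
at [0.5578 0.2058 0.12  ] yaw 136.01 turn [-0.001   0.0002  0.0001] shift [ 0.1046  0.0018 -0.    ] F [-0.2  0.4 -0.1] grip 0.30203967243148105 29.6945983171463 t 23.95
[197, 73, 120, 121, 7181] [256.5, 136.1]
[231, 221, 52, 67, 2602] [256.2, 256.6]
[252, 310, 39, 18, 482] [273.6, 319.0]
0.042 1 [256.9 238.7]
0.042 -1 [256.9 286.3]
0 1 [256.9 216.5]
0 -1 [256.9 241.4]
[(212, [17, 14, 168]), (214, [18, 67, 129]), (216, [19, 93, 131]), (218, [19, 86, 178]), (220, [20, 86, 187]), (222, [20, 135, 136]), (224, [20, 149, 128]), (226, [20, 146, 129]), (228, [20, 147, 130]), (230, [19, 149, 127]), (232, [19, 147, 125]), (234, [19, 146, 126]), (236, [20, 147, 127]), (238, [19, 147, 128]), (240, [20, 149, 130]), (242, [20, 144, 156]), (244, [20, 143, 164]), (246, [20, 142, 163]), (248, [20, 141, 164]), (250, [20, 143, 166]), (252, [20, 144, 165]), (254, [20, 144, 165]), (256, [20, 142, 167]), (258, [20, 143, 166]), (260, [20, 144, 165]), (262, [20, 142, 165]), (264, [20, 143, 162]), (266, [20, 143, 164]), (268, [20, 143, 164]), (270, [20, 144, 165]), (272, [20, 146, 155]), (274, [20, 149, 113]), (276, [19, 147, 99]), (278, [19, 149, 101]), (280, [19, 153, 100]), (282, [19, 148, 100]), (284, [20, 151, 103]), (286, [19, 139, 110]), (288, [20, 89, 175]), (290, [20, 82, 189])]
```

move_arm --motion '[[[0.03,0.0005,0],[0,0,0],-0.6],[[0.04,0.0005,0],[0,0,0],-0.6],[[0.0268,0.0005,0],[0,0,0],-0.6],[[0.01,0,0],[0,0,0],-0.6],[[0,0,0],[0,0,0],-0.6],[[0,0,0],[0,0,0],-0.6],[[0,0,0],[0,0,0],-0.6],[[0,0,0.03],[0,0,0],-0.6],[[0,0,0.03],[0,0,0],-0.6],[[0,0,0.028],[0,0,0],-0.6],[[0,0,0],[0,0,0],-0.6]]'

```text
clock: 25.05
position: [0.4994, 0.2615, 0.0514]
ee_rot: [0.374, 0.927, -0.002, -0.002]
ft_force: [0.2, -0.6, -1.2]
grip_width: 0.302
grasp_force: 29.7
```

```bash
python3 - <<'E'
from m import *
for i in range(4): c=cam('wrist')
goal([.501,.2623,.045],136)
o=manip.get_obs()['position'];print(proj(c,[.502,.2613,.05]),proj(c,[*o[:2],o[2]+.0036]))
hsv=cv2.cvtColor(np.ascontiguousarray(c['pixels']),cv2.COLOR_RGB2HSV)
wood=((hsv[...,1]>100)&(hsv[...,2]>125)&(hsv[...,0]<17));bras=(hsv[...,0]>=18)&(hsv[...,0]<=22)&(hsv[...,1]>110)
for r in range(202,236,2): print(r,''.join('W' if wood[r,u] else 'B' if bras[r,u] else '.' for u in range(220,292)))
E
```

```text
at [0.5016 0.2636 0.0555] yaw 136.09 turn [0.0022 0.0005 0.002 ] shift [-0.0006 -0.0017  0.014 ] F [ 0.3 -0.3 -0.4] grip 0.30275976228632995 29.7193443775177 t 25.25
[255.78024189 225.35905297] [257.76843257 228.31634002]
202 ........................................................................
204 ........................................................................
206 ....................WWWWWWWW............................................
208 ...............WWWWWWWWWWWWWWWWWWWW..WWW................................
210 ............WWWWWWWWWWWWWWWWWWWWWW...WWWWW.WWWW.........................
212 .........WWWWWWWWWWWWWWWWWWW...............WWWWWW.......................
214 .....WWWWWWWWWWWWWWWWWWWW.....................WWWWW.....................
216 ..WWWWWWWWWWWWWWWWWWWWW.........................WWWWWWWWWW..............
218 WWWWWWWWWWWWWWWWWWWWWW...........................WWWWWWWWWWW............
220 WWWWWWWWWWWWWWWWWWWWWW............................WWWWWWWWWWWW..........
222 WWWWWWWWWWWWWWWWWWWWW.........BBBBBBBBBBBBB........WWWWWWWWWWWWW..WWW...
224 WWWWWWWWWWWWWWWWWWWWW.......BBBBBBBBBBBBBBBBBB......WWWWWWWWWWWWWWWWWWW.
226 WWWWWWWWWWWWWWWWWWW.......BBBBBBBBBBBBBBBBBBBBBB....WWWWWWWWWWWWWWWWWWWW
228 WWWWWWWWWWWWWWWWWW......BBBBBBBBBBBBBBBBBBBBBBBBB...WWWWWWWWWWWWWWWWWWWW
230 WWW............W........BBBBBBBBBBBBBBBBBBBBBBBBB..WWWWWWWWW..WW.......W
232 W......................BBBBBBBBBBBBBBBBBBBBBBBBBBBWWWWWWWWW.............
234 W.....................BBBBBBBBBBBBBBBBBBBBBBBBBBBB.WWWWWWWW.............
```

```bash
python3 - <<'E'
from m import *
c=cam('wrist');o=manip.get_obs()['position'];th=np.radians(136);ex=np.array([np.cos(th),np.sin(th)])
hsv=cv2.cvtColor(np.ascontiguousarray(c['pixels']),cv2.COLOR_RGB2HSV)
print([(r,hsv[r,253].tolist()) for r in range(206,228)])
for fr in(220,221,222):print(fr,[round(float((atz(c,255,br,.05)[:2]-atz(c,255,fr,o[2]+.0036)[:2])@ex)*1000,2) for br in(209.5,210.5)])
print(o,(atz(c,255,221.3,o[2]+.0036)[:2]-o[:2])@ex, (np.array([.502,.2613])-atz(c,255,210,.05)[:2])@ex)
E
```

```text
[(206, [14, 143, 112]), (207, [14, 146, 133]), (208, [14, 144, 143]), (209, [14, 145, 141]), (210, [14, 147, 125]), (211, [13, 112, 107]), (212, [10, 45, 102]), (213, [11, 19, 105]), (214, [12, 12, 107]), (215, [15, 14, 108]), (216, [15, 14, 109]), (217, [11, 20, 103]), (218, [11, 54, 89]), (219, [12, 116, 77]), (220, [16, 154, 83]), (221, [18, 150, 100]), (222, [19, 151, 110]), (223, [19, 151, 113]), (224, [20, 149, 113]), (225, [20, 151, 113]), (226, [19, 150, 114]), (227, [20, 148, 114])]
220 [3.92, 3.19]
221 [4.63, 3.9]
222 [5.34, 4.61]
[0.50150289 0.26372997 0.05556301] 0.0048405370000654206 -0.01136220821252193
```

move_arm --motion '[[[0.002,-0.0005,0],[0,0,0],-0.6],[[0,0,0.006],[0,0,0],-0.6],[[0,0,0.006],[0,0,0],-0.6],[[0,0,0.004],[0,0,0],-0.6],[[0,0,0.003],[0,0,0],-0.6],[[0,0,0],[0,0,0],-0.6]]'

```text
clock: 25.9
position: [0.4995, 0.2638, 0.0396]
ee_rot: [0.374, 0.928, -0.0, 0.0]
ft_force: [1.9, -0.7, -2.0]
grip_width: 0.296
grasp_force: 29.6
```

move_arm --motion '[[[0,0,0.005],[0,0,0],-0.6],[[0,0,0.005],[0,0,0],-0.6],[[0,0,0.003],[0,0,0],-0.6],[[0,0,0],[0,0,0],-0.6]]'

```text
clock: 26.3
position: [0.4998, 0.2635, 0.0298]
ee_rot: [0.374, 0.927, -0.0, 0.0]
ft_force: [3.3, -3.5, 0.6]
grip_width: 0.301
grasp_force: 29.9
```

move_arm --motion '[[[0,0,0],[0,0,0],-0.4],[[0,0,0],[0,0,0],-0.2],[[0,0,0],[0,0,0],0],[[0,0,0],[0,0,0],0],[[0,0,-0.02],[0,0,0],0],[[-0.01,0,-0.045],[0,0,0],0],[[-0.04,0,-0.055],[0,0,0],0],[[-0.05,0,0],[0,0,0],0],[[0,0,0],[0,0,0],0],[[0,0,0],[0,0,0],0]]'

```text
clock: 27.3
position: [0.5532, 0.2121, 0.1201]
ee_rot: [0.374, 0.927, 0.0, -0.0]
ft_force: [-0.8, 0.7, -0.6]
grip_width: 0.497
grasp_force: 0.0
```

```bash
python3 - <<'E'
from m import *
c=cam('wrist');hsv=tin(c,(.5195,.2445))
rim=((hsv[...,1]<40)&(hsv[...,2]>150)).astype(np.uint8)*255
print('rim z.078');[print(x) for x in circ(c,rim,.078,0,0) if x[3]>150]
goal([.507,.014,.12],17);goal([.507,.014,.12],90)
E
```

```text
bores z.05
([0.5028, 0.248], 0.0109, 13.8, 87, [244.0, 130.0])
heads z.064
([0.5137, 0.2213], 0.0138, 14.6, 93, [233.0, 160.0])
([0.5419, 0.2515], 0.0137, 14.5, 94, [282.0, 159.0])
([0.5016, 0.2607], 0.0137, 14.1, 99, [256.0, 115.0])
rim z.078
([0.7172, 0.2732], 0.0306, 49.2, 215, [425.0, 279.0])
([0.4918, 0.079], 0.0398, 56.5, 407, [104.0, 255.0])
([0.4035, 0.1609], 0.0244, 27.7, 196, [74.0, 114.0])
([0.5192, 0.244], 0.0599, 60.5, 441, [256.0, 142.0])
([0.5191, 0.2454], 0.0566, 57.7, 443, [255.0, 145.0])
at [0.5524 0.2131 0.1197] yaw 136.14 turn [-1.2000e-03 -6.0000e-04  2.6475e+00] shift [-0.1355  0.2362 -0.0004] F [-0.3  1.1 -0.9] grip 0.5018430962744956 0.0 t 27.35
at [0.5524 0.2131 0.1197] yaw 136.14 turn [-5.0000e-04 -1.1000e-03  1.0252e+00] shift [-0.2655 -0.0605 -0.0004] F [-0.3  1.1 -0.9] grip 0.5018430962744956 0.0 t 27.35
```

Both pins are home: all three heads fit the same size at z = 0.064, and the second head is at (0.5016,0.2607). The tin centre is at about (0.5192,0.2444). Next I'll view the lids from above.

move_arm --motion '[[[0,0,0],[0,0,0.171],0.1],[[0,0,0],[0,0,0.171],0.1],[[0,0,0],[0,0,0.171],0.1],[[0,0,0],[0,0,0.171],0.1],[[0,0,0],[0,0,0.171],0.1],[[0,0,0],[0,0,0.171],0.1],[[-0.06,-0.01,-0.005],[0,0,0],0.1],[[-0.06,-0.01,-0.005],[0,0,0],0.1],[[-0.06,-0.01,-0.005],[0,0,0],0.1],[[-0.06,-0.01,-0.005],[0,0,0],0.1],[[-0.06,-0.01,-0.005],[0,0,0],0.1],[[-0.059,-0.0105,-0.002],[0,0,0],0.1]]'

```text
clock: 28.55
position: [0.5065, -0.0568, 0.14]
ee_rot: [0.707, 0.708, 0.0, -0.0]
ft_force: [-0.1, 0.0, 0.9]
grip_width: 0.556
grasp_force: 0.0
```

move_arm --motion '[[[0,0,0],[0,0,0],0.1],[[0,0,0],[0,0,0],0.1]]'

```text
clock: 28.75
position: [0.5069, -0.056, 0.1397]
ee_rot: [0.708, 0.707, 0.0, -0.0]
ft_force: [0.2, 1.0, 0.3]
grip_width: 0.551
grasp_force: 0.0
```

```bash
python3 - <<'E'
from m import *
cam('wrist');c=cam('wrist','lid.png');hsv=cv2.cvtColor(np.ascontiguousarray(c['pixels']),cv2.COLOR_RGB2HSV)
print(proj(c,[.507,.0135,.065]))
k=(hsv[...,2]<60).astype(np.uint8)*255
print('dark z.065');[print(x) for x in circ(c,k,.065,0,0)]
l=((hsv[...,1]<50)&(hsv[...,2]>60)).astype(np.uint8)*255
print('lid z.017');[print(x) for x in circ(c,l,.017,0,0) if x[3]>100]
u,v=proj(c,[.507,.0135,.065]).astype(int)
for r in range(v-30,v+31,3): print(r,' '.join('%3d'%hsv[r,q,2] for q in range(u-36,u+37,3)))
print(u,v);goal([.507,.0135,.04],90)
E
```

```text
[256.51722082 118.00885286]
dark z.065
([0.7879, -0.1735], 0.0114, 17.2, 58, [508.0, 296.0])
([0.519, -0.2987], 0.1988, 328.4, 1843, [272.0, 326.0])
([0.6674, -0.2115], 0.0104, 15.2, 39, [398.0, 326.0])
([0.3476, -0.2107], 0.0097, 14.2, 38, [115.0, 325.0])
([0.5085, 0.013], 0.0122, 12.8, 81, [258.0, 118.0])
([0.7003, 0.0709], 0.0116, 10.4, 55, [477.0, 54.0])
lid z.017
([0.5086, 0.0126], 0.0691, 69.9, 387, [258.0, 114.0])
([0.3801, 0.1188], 0.0221, 31.7, 150, [123.0, 10.0])
88 174 175 175 176 172 171 173 174 174 173 175 175 176 176 173 174 172 171 173 174 173 172 170 171 172
91 174 176 173 172 173 174 174 172 174 174 175 189 187 186 184 174 168 175 174 172 171 171 172 171 170
94 174 172 172 173 173 173 173 175 173 186 183 170 164 162 166 172 172 170 170 171 172 171 170 170 170
97 170 172 173 173 171 174 174 174 179 163 143 110  92  92  96 130 149 162 169 166 171 170 170 170 168
100 172 173 171 173 174 175 167 169 152 100  81  82  84  82  82  80  83 131 159 164 166 170 169 166 166
103 171 171 173 173 175 170 171 151  95  81  83  81  73  72  77  84  82  79 129 160 160 168 166 166 167
10
[... 1022 characters left out ...]
102 167 167 167
136 171 171 168 166 166 163 118 159 174 133  90  87  81  84  83  84  88 101 162 138 102 104 168 168 166
139 169 166 166 166 167 170 109 111 151 133 103  98  93  94  93 101 104 100 126 103 103 115 166 167 168
142 165 166 166 168 171 169 144 104 103 120 107 100 102 102 102  97  95  99 103 103 100 156 168 168 166
145 165 166 169 169 168 169 160 102 105 106 102  98  97  98  99 101 103 103 103 101 125 168 166 167 166
148 168 169 168 169 168 167 168 141 104 101 102 103 102 103 103 102 103 103 103 105 155 167 167 164 164
256 118
at [ 0.5072 -0.0544  0.1395] yaw 90.12 turn [-0.0008 -0.001   0.0027] shift [ 0.0905 -0.0003  0.1326] F [-0.5 -0.5  0.3] grip 0.5464728199477419 0.0 t 28.85
```

move_arm --motion '[[[0.03,0,0],[0,0,0],0.1],[[0.04,0,0],[0,0,0],0.1],[[0.021,0,0],[0,0,0],0.1],[[0,0,0],[0,0,0],0.1],[[0,0,0.04],[0,0,0],0.1],[[0,0,0.05],[0,0,0],0.1],[[0,0,0.03],[0,0,0],0.1],[[0,0,0],[0,0,0],0.1],[[0,0,0],[0,0,0],0.1]]'

```text
clock: 29.75
position: [0.5075, 0.0119, 0.0501]
ee_rot: [0.707, 0.707, -0.0, -0.0]
ft_force: [0.5, -0.8, 0.3]
grip_width: 0.549
grasp_force: 0.0
```

```bash
python3 - <<'E'
from m import *
cam('wrist');cam('wrist');goal([.5075,.014,.0165],90)
E
```

```text
at [0.5084 0.0119 0.0511] yaw 89.97 turn [ 0.0024 -0.0006 -0.0006] shift [ 0.0028 -0.0012  0.0461] F [-0.8 -0.8 -0.1] grip 0.550424516729736 0.0 t 29.85
```

move_arm --motion '[[[0.0028,-0.001,0.02],[0,0,0],0.1],[[0,0,0.015],[0,0,0],0.1],[[0,0,0.01],[0,0,0],0],[[0,0,0],[0,0,0],-0.1],[[0,0,0],[0,0,0],-0.3],[[0,0,0],[0,0,0],-0.5],[[0,0,0],[0,0,0],-0.7],[[0,0,0],[0,0,0],-0.7],[[0,0,0],[0,0,0],-0.7]]' --newtons 70

```text
clock: 30.75
position: [0.5074, 0.0138, 0.0167]
ee_rot: [0.707, 0.707, 0.001, 0.0]
ft_force: [0.9, 0.5, 6.0]
grip_width: 0.276
grasp_force: 68.8
```

move_arm --motion '[[[0,0,-0.01],[0,0,0],-0.7],[[0,0,-0.02],[0,0,0],-0.7],[[0,0,-0.03],[0,0,0],-0.7],[[0,0,-0.04],[0,0,0],-0.7],[[0,0,-0.033],[0,0,0],-0.7],[[0,0,0],[0,0,0],-0.7],[[0,0,0],[0,0,0],-0.7]]'

```text
clock: 31.45
position: [0.5058, 0.0138, 0.1146]
ee_rot: [0.707, 0.707, -0.0, -0.001]
ft_force: [-0.8, -0.4, -6.9]
grip_width: 0.278
grasp_force: 70.0
```

```bash
python3 - <<'E'
from m import *
cam('wrist');c=cam('wrist');goal([.518,.2455,.117],90);o=manip.get_obs()['position']
hsv=cv2.cvtColor(np.ascontiguousarray(c['pixels']),cv2.COLOR_RGB2HSV)
l=((hsv[...,1]<50)&(hsv[...,2]>60)).astype(np.uint8)*255
z=o[2]-.0167
[print(x) for x in circ(c,l,z+.017,0,0) if x[3]>100]
print('lidskirt pred front/back rows',proj(c,[o[0],o[1]+.07,z+.017]),proj(c,[o[0],o[1]+.07,z+.003]))
E
```

```text
at [0.5051 0.0137 0.1136] yaw 89.96 turn [-0.0045  0.0005 -0.0009] shift [ 0.3091  0.0172 -0.0045] F [-0.   0.8 -6.6] grip 0.2749933426734689 69.98180866241455 t 31.55
([0.5053, -0.0432], 0.0181, 24.1, 170, [257.0, 296.0])
([0.5034, 0.0264], 0.0563, 69.9, 745, [255.0, 213.0])
([0.4245, 0.1155], 0.0204, 21.8, 208, [116.0, 61.0])
lidskirt pred front/back rows [256.18079101 118.25685836] [256.27101194 117.68956626]
```

move_arm --motion '[[[0.02,0.001,-0.001],[0,0,0],-0.7],[[0.035,0.002,-0.001],[0,0,0],-0.7],[[0.04,0.002,-0.001],[0,0,0],-0.7],[[0.04,0.002,-0.001],[0,0,0],-0.7],[[0.04,0.002,0],[0,0,0],-0.7],[[0.04,0.002,0],[0,0,0],-0.7],[[0.04,0.002,0],[0,0,0],-0.7],[[0.034,0.002,0],[0,0,0],-0.7],[[0.02,0.002,0],[0,0,0],-0.7],[[0,0,0],[0,0,0],-0.7],[[0,0,0],[0,0,0],-0.7],[[0,0,0],[0,0,0],-0.7]]'

```text
clock: 32.75
position: [0.5196, 0.2438, 0.118]
ee_rot: [0.708, 0.706, -0.001, 0.0]
ft_force: [0.1, -0.2, -6.5]
grip_width: 0.275
grasp_force: 70.0
```

```bash
python3 - <<'E'
from m import *
for i in range(4):cam('wrist')
goal([.518,.2455,.092],90);cam('wrist');cam('wrist');goal([.518,.2455,.092],90)
E
```

```text
at [0.5196 0.2447 0.1187] yaw 89.89 turn [-0.0003  0.0001 -0.0024] shift [ 0.001  -0.0022  0.0355] F [ 0.6  0.6 -6.2] grip 0.2767691655807654 69.95085597038269 t 32.95
at [0.5196 0.2452 0.1187] yaw 89.93 turn [-0.0002 -0.0002 -0.0016] shift [ 0.0005 -0.0021  0.0356] F [ 0.3  0.2 -6.8] grip 0.27807788586180093 69.95033025741577 t 33.05
```

move_arm --motion '[[[0.0003,-0.002,0.01],[0,0,0],-0.7],[[0,0,0.01],[0,0,0],-0.7],[[0,0,0.008],[0,0,0],-0.7],[[0,0,0],[0,0,0],-0.7],[[0,0,0],[0,0,0],-0.7],[[0,0,0],[0,0,0],-0.7]]'

```text
clock: 33.65
position: [0.5182, 0.2459, 0.0979]
ee_rot: [0.707, 0.707, 0.0, -0.0]
ft_force: [-0.2, 0.3, -6.9]
grip_width: 0.279
grasp_force: 70.0
```

```bash
python3 - <<'E'
from m import *
for i in range(2):cam('wrist')
goal([.518,.2455,.0867],90)
E
```

```text
at [0.5182 0.2458 0.0979] yaw 89.95 turn [ 0.0003 -0.0005 -0.001 ] shift [-0.0005 -0.0003  0.0149] F [-0.1  0.7 -7.2] grip 0.2763995871995462 70.01083374023438 t 33.75
```

move_arm --motion '[[[-0.0003,-0.0002,0.003],[0,0,0],-0.7],[[0,0,0.003],[0,0,0],-0.7],[[0,0,0.002],[0,0,0],-0.7],[[0,0,0],[0,0,0],-0.7]]'

```text
clock: 34.15
position: [0.5176, 0.2454, 0.0912]
ee_rot: [0.707, 0.707, -0.0, -0.0]
ft_force: [0.1, 0.1, -6.4]
grip_width: 0.277
grasp_force: 70.0
```

move_arm --motion '[[[0,0,0.002],[0,0,0],-0.7],[[0,0,0.002],[0,0,0],-0.7],[[0,0,0.0015],[0,0,0],-0.7],[[0,0,0],[0,0,0],-0.7],[[0,0,0],[0,0,0],-0.7]]'

```text
clock: 34.65
position: [0.5178, 0.2455, 0.0874]
ee_rot: [0.707, 0.707, -0.0, -0.0]
ft_force: [1.1, 0.1, -6.5]
grip_width: 0.283
grasp_force: 70.0
```

move_arm --motion '[[[0,0,0.0015],[0,0,0],-0.7],[[0,0,0.001],[0,0,0],-0.7],[[0,0,0],[0,0,0],-0.7]]'

```text
clock: 34.95
position: [0.518, 0.2456, 0.0868]
ee_rot: [0.707, 0.707, 0.0, -0.0]
ft_force: [-5.0, -2.7, 5.6]
grip_width: 0.281
grasp_force: 71.6
```

Seated: contact came at reading 0.0868, as predicted. I'll release the knob, then go to the collar.

move_arm --motion '[[[0,0,0],[0,0,0],-0.4],[[0,0,0],[0,0,0],0],[[0,0,0],[0,0,0],0.5],[[0,0,0],[0,0,0],0.8],[[0,0,0],[0,0,0],0.8],[[0,0,0],[0,0,0],0.8]]'

```text
clock: 35.55
position: [0.5179, 0.2456, 0.0856]
ee_rot: [0.707, 0.707, -0.0, -0.0]
ft_force: [-0.5, -0.7, 0.3]
grip_width: 0.902
grasp_force: 0.0
```

```bash
python3 - <<'E'
from m import *
c=cam('wrist');goal([.518,.2455,.066],90)
c=cam('top');hsv=cv2.cvtColor(np.ascontiguousarray(c['pixels']),cv2.COLOR_RGB2HSV);print(proj(c,[.5155,.2416,.1]))
E
```

```text
at [0.5179 0.2456 0.0856] yaw 89.96 turn [-0.0003 -0.0002 -0.001 ] shift [-0.0001  0.0002  0.0261] F [-0.7 -0.   0.4] grip 0.9013651285398462 0.0 t 35.6
[179.06693847 184.77200022]
```

move_arm --motion '[[[0,0,0.008],[0,0,0],0.8],[[0,0,0.01],[0,0,0],0.8],[[0,0,0.008],[0,0,0],0.8],[[0,0,0],[0,0,0],0.6],[[0,0,0],[0,0,0],0.4],[[0,0,0],[0,0,0],0.2],[[0,0,0],[0,0,0],0],[[0,0,0],[0,0,0],0],[[0,0,0],[0,0,0],0]]' --newtons 40

```text
clock: 36.55
position: [0.5179, 0.2456, 0.0666]
ee_rot: [0.707, 0.707, 0.0, -0.0]
ft_force: [-2.8, -1.2, 5.8]
grip_width: 0.591
grasp_force: 41.3
```

move_arm --motion '[[[0,0,-0.003],[0,0,0],0],[[0,0,-0.005],[0,0,0],0],[[0,0,-0.01],[0,0,0],0],[[0,0,-0.015],[0,0,0],0],[[0,0,0],[0,0,0],0],[[0,0,0],[0,0,0],0]]'

```text
clock: 37.15
position: [0.5181, 0.2457, 0.0914]
ee_rot: [0.707, 0.707, 0.0, 0.0]
ft_force: [-0.0, 0.7, -2.5]
grip_width: 0.594
grasp_force: 42.1
```

```bash
python3 - <<'E'
from m import *
cam('wrist');goal([.5179,.2456,.146],90)
E
```

```text
at [0.5178 0.2455 0.0909] yaw 89.95 turn [-0.0002 -0.0003 -0.001 ] shift [ 0.0001  0.0001 -0.0735] F [-0.5  0.1 -2.2] grip 0.5865059390490698 42.13893687352538 t 37.2
```

Only the outer lid's weight is felt (about 2.2 N). I'll lift on to about +80 mm.

move_arm --motion '[[[0,0,-0.012],[0,0,0],0],[[0,0,-0.016],[0,0,0],0],[[0,0,-0.016],[0,0,0],0],[[0,0,-0.016],[0,0,0],0],[[0,0,-0.01],[0,0,0],0],[[0,0,-0.005],[0,0,0],0],[[0,0,0],[0,0,0],0],[[0,0,0],[0,0,0],0],[[0,0,0],[0,0,0],0],[[0,0,0],[0,0,0],0]]'

```text
clock: 38.2
position: [0.5176, 0.2454, 0.1466]
ee_rot: [0.707, 0.707, -0.0, -0.0]
ft_force: [-0.1, 0.0, -3.8]
grip_width: 0.59
grasp_force: 42.4
```

```bash
python3 - <<'E'
from m import *
c=cam('side');goal([.5179,.2456,.146],90)
# verify black knob / bright lid profile along the axis column in side view
hsv=cv2.cvtColor(np.ascontiguousarray(c['pixels']),cv2.COLOR_RGB2HSV)
print({z:proj(c,[.5192,.2444,z]).round(0).tolist() for z in(.07,.083,.112,.135,.153,.167,.189)})
u=int(proj(c,[.5192,.2444,.1])[0])
print([(r,hsv[r,u].tolist()) for r in range(170,250,3)])
E
```

```text
at [0.5176 0.2454 0.1467] yaw 89.95 turn [-0.0012  0.0003 -0.001 ] shift [0.0002 0.0003 0.0009] F [ 0.7 -0.5 -3.3] grip 0.5879106820963945 42.36741894856095 t 38.25
{0.07: [228.0, 243.0], 0.083: [227.0, 238.0], 0.112: [227.0, 228.0], 0.135: [226.0, 220.0], 0.153: [226.0, 213.0], 0.167: [225.0, 208.0], 0.189: [225.0, 199.0]}
[(170, [110, 26, 29]), (173, [103, 62, 29]), (176, [110, 64, 24]), (179, [16, 79, 55]), (182, [18, 115, 153]), (185, [18, 116, 158]), (188, [19, 122, 163]), (191, [17, 96, 125]), (194, [9, 14, 129]), (197, [10, 17, 135]), (200, [15, 15, 133]), (203, [10, 20, 151]), (206, [16, 40, 152]), (209, [7, 17, 137]), (212, [10, 18, 131]), (215, [10, 16, 143]), (218, [7, 16, 148]), (221, [10, 15, 149]), (224, [10, 15, 149]), (227, [15, 17, 148]), (230, [15, 15, 135]), (233, [17, 16, 109]), (236, [162, 128, 10]), (239, [105, 32, 16]), (242, [170, 11, 71]), (245, [0, 5, 107]), (248, [0, 5, 106])]
```

```bash
python3 -c "
from h import *
print(order.hand_in())"
```

```text
the job is handed in; nothing more can be done
None
```

The job is handed in: both pins home, inner lid seated in the tin and outer lid held level about 80 mm above its rest (lower edge near 153 mm), all by my own measurements; no verdict came back.

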